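# Sort the lathe kit back into its rack, tray and trough

## Robot

A 7-joint arm with a two-finger parallel gripper is mounted at the origin on a cart in front of the work surface, level with it; the furniture and walls round the work are solid. World frame = base frame: x ahead of the robot, y to its left, z up, the work surface at z = 0. Lengths are in m, angles in rad, forces in N, time in s.
With the tool pointing down it reaches from about 0.425 to 0.925 m from the base axis. Payload 6.8 kg.
Tool frame: the origin (TCP) lies at the very end of the fingers, on their centre line; the grasp point (between the pads) lies 19 mm behind it; z points along the fingers, y is the line along which they close (so a half turn about z gives the same grasp; the last joint's range is limited). The gripper opens to 85 mm and grips with 20 to 120 N. Pads are 22 mm wide; open, the fingers measure 114 mm over their backs; the gripper's body (76 mm by 85 mm) begins 54 mm behind the grasp point. The pads swing forward as they close: fully open they stand 13 mm farther back than shut.
Start: joints at [1.059, 0.477, 0.022, 1.555, -0.011, 1.109, -0.083], TCP at [0.265, -0.621, 0.201] pointing down, gripper open.
Joint ranges: [-2.96, 2.96], [-0.34, 2.1], [-1.41, 1.46], [0.24, 2.44], [-1.37, 4.51], [0.17, 1.92], [-2.96, 2.96]. Speed limits (rad/s): [2.39, 2.39, 3.14, 3.14, 3.14, 3.14, 3.14].

## Interface

Orientations are given as a rotation vector (axis times angle).
In Python, from bench import get_obs, grab_frame, hand_in gives the robot as it stands.
- The arm moves only by the tool drive_tool, never from a script. Its argument "rows" is a list of rows, each an object with "offset": the shift along the tool's x, y, z as a fraction of full scale, a list of three; "rotation": the turn, a rotation vector about the tool's x, y, z as a fraction of full scale, a list of three; "claw": the opening, from 0 (shut) to 1 (fully open). In form: [{"offset": [tx, ty, tz], "rotation": [wx, wy, wz], "claw": claw}, ...]. A call has 1 to 20 rows; each row is the pose to reach, as a shift and turn from the pose commanded when the call began, along the tool's axes at that moment; what a row does not reach only later rows make up. Full scale, the value 1, is 0.15 m for a shift and 2 rad for a turn. A row lasts 1/12 s, in which the tool goes at most 41.7 mm and 7.16 degrees, less where a joint would pass 70% of its speed; a pose out of reach is approached as far as the arm can. A call with a number of a shift or a turn outside -1 to 1 is refused whole. A call with a gripper value outside its range is refused whole. The fingers move at their own pace and stop on an object; "force" is the grip in N (left out, the last holds). Time passes only in rows, so rows that repeat a pose let the fingers close. It gives the time, the measured TCP pose, the force, the opening and the grip force at its end, in the units of the state.
- get_obs(): the state, without advancing time (a new reading comes with each control period).
- grab_frame(name): name is "scene" or "top" or "wrist"; returns a dict with "frame" (400x640x3 uint8, red, green, blue), "z_map" (400x640 float32, m along the optical axis (not along the pixel's ray), 0 where there is no reading), "vfov" (degrees; the focal length in pixels is half the picture's height over the tangent of half this angle, whatever the lens; pixels are square), "cx", "cy" (the principal point, pixels), "R" (3x3) and "t" (3): a world point X has camera coordinates R X + t. Camera axes: x right, y down, z forward; pixel columns grow to the right and rows downward; lengths in m; the calibration is good to about 2 mm. A picture is of the moment at which its call begins.
- hand_in(): hands the job in; it is judged then, once.
The state is a dict: "clock": time; "joints": joint angles; "qvel": joint speeds; "tau": joint torques, N m; "tcp_pos": TCP position; "orientation": TCP orientation; "contact_force": force on the tool from outside, world axes, zero at the start; "moment": the same for the moment, N m; "grip_width": finger opening in m; "gripper_force": force on a finger pad.
Only numpy, scipy, OpenCV 4.12 (cv2) and the standard library are available. Lean on these libraries where they do the work, as an engineer would, in place of code of your own. Each camera call takes 0.05 s, during which the arm holds its last target. There are 200 camera calls.

## Task

Sort the mixed kit from the bench into its holders: stand the large collet in the larger round pocket of the collet rack and the small collet in the smaller pocket, stand the flange in the wide bay of the two-bay tray and the bushing in its narrow bay (all four upright, as they stand now), and lay the brass bar flat in the long trough, same side up. Each must sit down on the floor of its place; leave the collet nut and the black bolt standing where they are.

Things in the scene. Friction and masses are not known exactly. Their poses are not given: they have to be found in the camera images.
- large_collet: The larger of two steel spring collets, a slit, slightly tapered round sleeve standing upright: 33 mm in diameter at the widest, 40 mm high. Loose, about 0.11 kg. Grasp across it anywhere. The origin is the centre of the underside; z points up.
- small_collet: The smaller steel spring collet of the same shape, standing upright: 26 mm in diameter at the widest, 32 mm high. Loose, about 0.06 kg. The origin is the centre of the underside; z points up.
- flange: Turned steel flange lying on its disc: disc 59 mm in diameter and 13 mm thick, and on it a round hub 34 mm in diameter up to 31 mm above the underside. Loose, about 0.31 kg. Grasp across the hub. The origin is the centre of the underside; z points up.
- bushing: Turned steel bushing standing upright on its collar: collar 37 mm in diameter and 8 mm thick, above it a round sleeve 29 mm in diameter, 38 mm high in all. Loose, about 0.18 kg. Grasp across the sleeve. The origin is the centre of the underside; z points up.
- bar: Square brass bar lying on the bench, 16 x 105 x 16 mm. Its length runs along its own y axis; grasp across x at the middle. Loose, about 0.22 kg. The origin is the centre of the underside; z points up.
- collet_rack: Grey block, 108 x 62 x 16 mm (x, y, z), fixed to the bench, with two round pockets open at the top, 12 mm deep (pocket floor 4 mm above the bench). The larger pocket, 50 mm in diameter, is centred at x = -22 mm, y = 0; the smaller, 40 mm in diameter, at x = +29 mm, y = 0, in the block's own frame. The origin is the centre of the underside; z points up.
- part_tray: Grey shallow tray, 143 x 85 mm outside, fixed to the bench, with a floor 3 mm thick and walls 12 mm high and 3 mm thick; a wall across x divides it into two bays. The wide bay, about 79 x 79 mm inside, is centred at x = -29 mm, y = 0; the narrow bay, 55 mm (x) by 79 mm (y), at x = +41 mm, y = 0, in the tray's own frame. The origin is the centre of the underside; z points up.
- bar_trough: Grey long trough, 42 x 133 mm outside and 34 x 125 mm inside, fixed to the bench, its length along its own y axis; floor 3 mm thick, walls 12 mm high, the long walls cut away over the middle 55 mm to leave room for fingers. The origin is the centre of the underside; z points up.
- nut: Round steel collet nut with a large bore, 50 mm across and 20 mm high, loose among the kit; it stays where it is. The origin is the centre of the underside; z points up.
- bolt: Black hexagon bolt standing on its head among the kit: head 27 mm across and 10 mm thick, thread 16 mm in diameter, 65 mm high in all. Loose, tips over easily; it stays where it is. The origin is the centre of the underside; z points up.
There are look-alikes about, which are no part of the job. Leave any green or turquoise look-alike of the large_collet alone.

How it is judged:
At the end, for the whole second after the job is handed in: Collets, flange and bushing upright (0.2 rad) on the floor (5 mm) of their own pocket or bay, within 11 to 14 mm of its centre (bushing 26 mm along the tray's y); bar flat on the trough floor (4 mm, 0.07 rad) within 13 mm; all at rest; nut and bolt within 25 mm of their start, bolt upright (x of large_collet in the frame of collet_rack between -0.034 and -0.01 m and y of large_collet in the frame of collet_rack between -0.012 and 0.012 m and z of large_collet in the frame of collet_rack between 0 and 0.009 m and linear speed of each of large_collet, small_collet, flange, bushing, bar below 0.02 m/s and angular speed of each of large_collet, small_collet, flange, bushing, bar below 0.2 rad/s and angle between each of large_collet, small_collet, flange, bushing, bolt's own z axis and vertical below 0.2 rad and x of small_collet in the frame of collet_rack between 0.018 and 0.04 m and y of small_collet in the frame of collet_rack between -0.011 and 0.011 m and z of small_collet in the frame of collet_rack between 0 and 0.009 m and x of flange in the frame of part_tray between -0.043 and -0.015 m and y of flange in the frame of part_tray between -0.014 and 0.014 m and z of flange in the frame of part_tray between 0 and 0.008 m and x of bushing in the frame of part_tray between 0.027 and 0.055 m and y of bushing in the frame of part_tray between -0.026 and 0.026 m and z of bushing in the frame of part_tray between 0 and 0.008 m and x of bar in the frame of bar_trough between -0.013 and 0.013 m and y of bar in the frame of bar_trough between -0.014 and 0.014 m and z of bar in the frame of bar_trough below 0.007 m and angle between bar's own z axis and vertical below 0.07 rad and angle between the y axis of bar and the y axis of bar_trough, either way round below 0.25 rad and distance of each of nut, bolt from where it was at the start of the episode below 0.025 m); the robot touches nothing.
It fails at once if the nut or the bolt is moved by more than 25 mm or the bolt tips over (distance of any of nut, bolt from where it was at the start of the episode above 0.025 m or angle between bolt's own z axis and vertical above 0.5 rad).
It also fails if it takes over 109 s, if anything falls off the work surface, if the arm or the gripper's body presses on something with over 40 N, if the wrist force passes 120 N, or if a joint passes its speed limit or range.

## Working session

There is one attempt and no reset: what is moved stays moved. The work goes in short steps, Python scripts to look and compute and a tool call to move; the robot and the scene stay as the last step left them, time stands still between calls to the robot, and variables do not carry over. Pictures are saved under pics/ and viewed, at most 14 in all, crops included, and the job is handed in when it is done.

Besides the shell and the picture viewer there is one more tool, called after "Emit:" as name([rows], argument=value, ...), one row to a line, values as JSON. drive_tool: Moves the arm, as the interface text tells. Its arguments: {"type":"object","properties":{"rows":{"type":"array","items":{"type":"object","properties":{"offset":{"type":"array","items":{"type":"number"}},"rotation":{"type":"array","items":{"type":"number"}},"claw":{"type":"number"}}}},"force":{"type":"number"}},"required":["rows"]}

```bash
mkdir -p pics; cat > h.py <<'E'
import numpy as np,cv2
from bench import get_obs,grab_frame
def f(n):
    d=grab_frame(n); d['f']=200/np.tan(np.radians(d['vfov'])/2); return d
def cloud(d):
    z=d['z_map']; v,u=np.mgrid[:400,:640]
    P=np.stack([(u-d['cx'])/d['f']*z,(v-d['cy'])/d['f']*z,z],-1)
    W=(P-np.array(d['t']))@np.array(d['R']); W[z==0]=np.nan; return W
def save(d,n): cv2.imwrite('pics/'+n,d['frame'][...,::-1])
E
python3 - <<'E'
from h import *
import pickle
print(get_obs())
D={}
for n in['scene','top']:
    d=f(n);D[n]=d;save(d,n+'0.png');print(n,d['vfov'],d['cx'],d['cy'],np.round(-np.array(d['R']).T@d['t'],3),(d['z_map']>0).mean())
pickle.dump(D,open('d0.pkl','wb'))
E
```

```text
{'clock': 0.0, 'joints': array([ 1.05887975,  0.47779409,  0.02234285,  1.55646539, -0.01145333,
        1.10927722, -0.08313209]), 'qvel': array([-2.61601174e-04, -1.49776044e-03, -9.23965545e-04, -9.09503987e-05,
        8.69532603e-04,  1.98815268e-05, -3.39724632e-04]), 'tau': array([ 1.42994545e-04, -5.96449935e+01,  1.60781354e+00, -2.81195623e+01,
        1.23984597e-02,  9.38496203e-03,  2.07923637e-05]), 'tcp_pos': array([ 0.26494082, -0.62012759,  0.19952398]), 'orientation': array([-3.07607130e+00, -6.29676023e-01,  8.42755853e-04]), 'contact_force': array([ 0.21663961,  0.98129682, -0.14163267]), 'moment': array([0.03343229, 0.02404913, 0.03227207]), 'gripper_force': 0.0, 'grip_width': 0.08528416369804673}
scene 43.27623150346323 316.01363354097407 189.80086564053371 [-0.289 -0.467  0.707] 0.995875
top 56.94465746907335 325.07070496150396 196.443855884853 [0.392 0.075 1.116] 0.99597265625
```

View pics/top0.png

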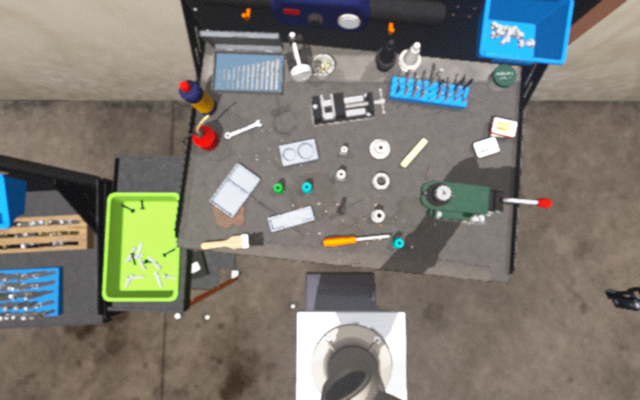

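View pics/scene0.png

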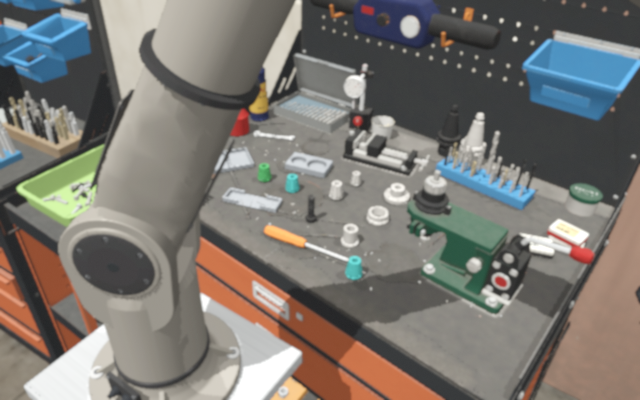

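Top view candidates: collets at (344,150) and (340,174), with green/turquoise decoys at (278,187), (307,186) and (399,242). The flange is at (379,149), the nut at (380,181), the bushing at (377,215), the bolt at (342,209) and the bar at (414,152). Holders: rack (298,152), tray (235,190), trough (291,218). Next I measure from both clouds and check in one enlarged crop.

```bash
python3 - <<'E'
from h import *
import pickle
D=pickle.load(open('d0.pkl','rb'))
d=D['top']; W=cloud(d)
c=d['frame'][130:260,200:440]; cv2.imwrite('pics/crop0.png',cv2.resize(c,None,fx=3.3,fy=3.3,interpolation=3)[...,::-1])
print(np.round(d['R'],2))
bg=np.nanmedian(W[130:260,200:440,2]);print('table z',bg)
for n in['top','scene']:
    W=cloud(D[n]);ok=(W[...,2]>.006)&(W[...,2]<.08)&(W[...,0]>.3)&(W[...,0]<.8)&(abs(W[...,1])<.5)
    k,L,s,cc=cv2.connectedComponentsWithStats(ok.astype(np.uint8))
    print(n)
    for i in range(1,k):
        if s[i,4]<12: continue
        p=W[L==i]; t=np.percentile(p[:,2],92); q=p[p[:,2]>t-.006]
        print(np.round(cc[i]).astype(int),s[i,4],'bbox',np.round(p[:,:2].min(0),3),np.round(p[:,:2].max(0),3),'ztop %.3f'%t,'topmid',np.round((q.min(0)+q.max(0))[:2]/2,3),'rgb',np.median(D[n]['frame'][L==i],0).astype(int))
E
```

```text
[[ 0.   -1.   -0.  ]
 [-1.   -0.   -0.09]
 [ 0.09  0.   -1.  ]]
table z -0.001840933026815872
top
[436  99] 663 bbox [ 0.766 -0.356] [ 0.8   -0.121] ztop 0.056 topmid [ 0.788 -0.262] rgb [ 58 170 237]
[203 111] 301 bbox [0.678 0.412] [0.789 0.491] ztop 0.072 topmid [0.764 0.433] rgb [96 75 32]
[344 107] 1602 bbox [ 0.716 -0.105] [0.799 0.117] ztop 0.058 topmid [0.757 0.065] rgb [124 121 122]
[495 136] 805 bbox [ 0.612 -0.497] [ 0.729 -0.373] ztop 0.036 topmid [ 0.699 -0.46 ] rgb [255 255 254]
[207 139] 390 bbox [0.633 0.401] [0.697 0.464] ztop 0.075 topmid [0.664 0.432] rgb [197  26  22]
[187 152] 117 bbox [0.574 0.477] [0.675 0.5  ] ztop 0.028 topmid [0.62  0.489] rgb [45 42 41]
[298 152] 413 bbox [0.585 0.098] [0.666 0.214] ztop 0.017 topmid [0.626 0.156] rgb [222 227 235]
[380 148] 260 bbox [ 0.609 -0.118] [ 0.668 -0.06 ] ztop 0.031 topmid [ 0.638 -0.091] rgb [252 250 248]
[414 152] 184 bbox [ 0.583 -0.232] [ 0.667 -0.154] ztop 0.018 topmid [ 0.625 -0.194] rgb [255 255 238]
[344 150] 58 bbox [0.62  0.007] [0.641 0.031] ztop 0.032 topmid [0.632 0.02 ] rgb [217 207 201]
[234 190] 20
[... 3260 characters left out ...]
 [ 0.652 -0.5  ] [ 0.731 -0.377] ztop 0.038 topmid [ 0.701 -0.462] rgb [248 242 212]
[316 249] 869 bbox [ 0.338 -0.156] [0.377 0.081] ztop 0.038 topmid [ 0.355 -0.142] rgb [233 190 142]
[350 235] 295 bbox [ 0.415 -0.103] [ 0.45  -0.065] ztop 0.039 topmid [ 0.435 -0.084] rgb [202 198 192]
[426 237] 66 bbox [ 0.475 -0.239] [ 0.493 -0.22 ] ztop 0.066 topmid [ 0.481 -0.231] rgb [163 161 154]
[472 277] 3613 bbox [ 0.414 -0.424] [ 0.534 -0.247] ztop 0.072 topmid [ 0.459 -0.346] rgb [ 89 105  91]
[541 250] 229 bbox [ 0.617 -0.452] [ 0.645 -0.404] ztop 0.020 topmid [ 0.631 -0.428] rgb [240 238 230]
[543 340] 271 bbox [ 0.301 -0.5  ] [ 0.503 -0.478] ztop 0.030 topmid [ 0.402 -0.489] rgb [114 113 109]
```

View pics/crop0.png

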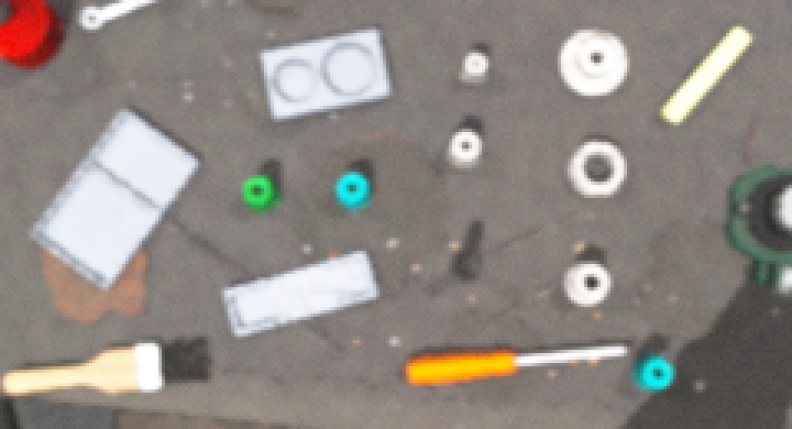

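```bash
cat >> h.py <<'E'
from scipy.spatial.transform import Rotation as Rn
def tgt(x,y,z,yaw):
    # tool y axis at azimuth yaw (deg), z down
    a=np.radians(yaw); ty=np.array([np.cos(a),np.sin(a),0]); tz=np.array([0,0,-1.]); return np.array([x,y,z]),np.stack([np.cross(ty,tz),ty,tz],1)
def plan(start,goals):
    p0,R0=start
    for g in goals:
        p,R=tgt(*g); print(g,'->off',np.round(R0.T@(p-p0)/.15,3),'rot',np.round(Rn.from_matrix(R0.T@R).as_rotvec()/2,3))
def now():
    o=get_obs(); return np.array(o['tcp_pos']),Rn.from_rotvec(o['orientation']).as_matrix()
E
python3 - <<'E'
from h import *
import pickle
D=pickle.load(open('d0.pkl','rb'))
for n in['top','scene']:
    W=cloud(D[n]).reshape(-1,3)
    for nm,b,lo in[('rack',(.56,.69,.08,.23),.008),('tray',(.41,.61,.25,.44),.007),('trough',(.375,.48,.09,.26),.007),('bar',(.57,.68,-.25,-.14),.009)]:
        m=(W[:,0]>b[0])&(W[:,0]<b[1])&(W[:,1]>b[2])&(W[:,1]<b[3])&(W[:,2]>lo)&(W[:,2]<.03)
        p=W[m]; r=cv2.minAreaRect((p[:,:2]*1000).astype(np.float32)); bx=cv2.boxPoints(r)
        i=0 if np.linalg.norm(bx[1]-bx[0])>np.linalg.norm(bx[2]-bx[1]) else 1
        v=bx[i+1]-bx[i]; print(n,nm,m.sum(),np.round(r[0],1),np.round(r[1],1),'long az %.1f'%np.degrees(np.arctan2(v[1],v[0])),'z %.3f'%np.percentile(p[:,2],90))
    m=(W[:,0]>.25)&(W[:,0]<.6)&(W[:,1]<-.15)&(W[:,1]>-.5)&(W[:,2]<.5)
    print('mill max z',W[m][:,2].max(),W[m][W[m][:,2].argmax()])
plan(now(),[(.33,-.55,.32,-40),(.40,-.47,.32,-20)])
E
```

```text
top rack 402 [625.8 156.7] [ 63.1 107.7] long az -77.8 z 0.017
top tray 200 [498.4 331.8] [127.9 142.8] long az -35.4 z 0.013
top trough 104 [424.6 178. ] [ 41.7 132.7] long az -73.8 z 0.013
top bar 183 [ 625.8 -192.9] [ 16. 104.] long az -41.4 z 0.017
mill max z 0.20646931204002503 [ 0.4851438  -0.22088798  0.20646931]
scene rack 498 [628.7 154.3] [ 70.2 111.3] long az -77.7 z 0.018
scene tray 163 [523. 325.] [115.4 101.4] long az 54.3 z 0.014
scene trough 224 [414.1 172.2] [ 71.8 135.7] long az -72.9 z 0.013Traceback (most recent call last):
  File "<stdin>", line 10, in <module>
    return _quantile_unchecked(
        a, q, axis, out, overwrite_input, method, keepdims, weights)
    return _ureduce(a,
                    func=_quantile_ureduce_func,
    ...<5 lines>...
                    overwrite_input=overwrite_input,
                    method=method)
    r = func(a, **kwargs)
    result = _quantile(arr,
                       quantiles=q,
    ...<2 lines>...
                       out=out,
                       weights=wgt)
    slices_having_nans = np.isnan(arr[-1, ...])
                                  ~~~^^^^^^^^^
IndexError: index -1 is out of bounds for axis 0 with size 0
```

```bash
python3 - <<'E'
from h import *
plan(now(),[(.30,-.60,.34,-60),(.39,-.54,.34,-45)])
s=tgt(.39,-.54,.34,-45); plan(s,[(.49,-.40,.34,-20)])
s=tgt(.49,-.40,.34,-20); plan(s,[(.54,-.25,.34,0)])
s=tgt(.54,-.25,.34,0); plan(s,[(.56,-.11,.34,12)])
E
```

```text
(0.3, -0.6, 0.34, -60) ->off [ 0.267 -0.034 -0.936] rot [-0.001  0.    -0.06 ]
(0.39, -0.54, 0.34, -45) ->off [ 0.976 -0.166 -0.936] rot [-0.001 -0.    -0.191]
(0.49, -0.4, 0.34, -20) ->off [ 1.131 -0.189  0.   ] rot [ 0.     0.    -0.218]
(0.54, -0.25, 0.34, 0) ->off [ 1.054 -0.029  0.   ] rot [ 0.     0.    -0.175]
(0.56, -0.11, 0.34, 12) ->off [0.933 0.133 0.   ] rot [ 0.     0.    -0.105]
```

Emit:
drive_tool([
  {"offset":[0.25,-0.03,-0.93],"rotation":[0,0,-0.06],"claw":1},
  {"offset":[0.25,-0.03,-0.93],"rotation":[0,0,-0.06],"claw":1},
  {"offset":[0.6,-0.1,-0.93],"rotation":[0,0,-0.12],"claw":1},
  {"offset":[0.97,-0.17,-0.93],"rotation":[0,0,-0.19],"claw":1},
  {"offset":[0.97,-0.17,-0.93],"rotation":[0,0,-0.19],"claw":1},
  {"offset":[0.97,-0.17,-0.93],"rotation":[0,0,-0.19],"claw":1},
  {"offset":[0.97,-0.17,-0.93],"rotation":[0,0,-0.19],"claw":1},
  {"offset":[0.97,-0.17,-0.93],"rotation":[0,0,-0.19],"claw":1},
])

```text
clock: 0.77
tcp_pos: [0.39, -0.5393, 0.3397]
orientation: [-2.902, -1.203, 0.0]
contact_force: [-0.9, 0.2, -0.3]
grip_width: 0.0854
gripper_force: 0.0
```

Emit:
drive_tool([
  {"offset":[1,-0.19,0],"rotation":[0,0,-0.22],"claw":1},
  {"offset":[1,-0.19,0],"rotation":[0,0,-0.22],"claw":1},
  {"offset":[1,-0.19,0],"rotation":[0,0,-0.22],"claw":1},
  {"offset":[1,-0.19,0],"rotation":[0,0,-0.22],"claw":1},
  {"offset":[1,-0.19,0],"rotation":[0,0,-0.22],"claw":1},
])

```text
clock: 1.18
tcp_pos: [0.4785, -0.4081, 0.3393]
orientation: [-2.56, -1.817, -0.004]
contact_force: [-0.2, 1.0, 0.2]
grip_width: 0.0855
gripper_force: 0.0
```

Emit:
drive_tool([
  {"offset":[1,-0.03,0],"rotation":[0,0,-0.175],"claw":1},
  {"offset":[1,-0.03,0],"rotation":[0,0,-0.175],"claw":1},
  {"offset":[1,-0.03,0],"rotation":[0,0,-0.175],"claw":1},
  {"offset":[1,-0.03,0],"rotation":[0,0,-0.175],"claw":1},
  {"offset":[1,-0.03,0],"rotation":[0,0,-0.175],"claw":1},
])

```text
clock: 1.6
tcp_pos: [0.5232, -0.2659, 0.3396]
orientation: [-2.209, -2.231, -0.003]
contact_force: [0.5, 0.4, 0.0]
grip_width: 0.0855
gripper_force: 0.0
```

Emit:
drive_tool([
  {"offset":[0.93,0.13,0],"rotation":[0,0,-0.1],"claw":0.6},
  {"offset":[0.93,0.13,0],"rotation":[0,0,-0.1],"claw":0.6},
  {"offset":[0.93,0.13,0],"rotation":[0,0,-0.1],"claw":0.6},
  {"offset":[0.93,0.13,0],"rotation":[0,0,-0.1],"claw":0.6},
  {"offset":[0.93,0.13,0],"rotation":[0,0,-0.1],"claw":0.6},
  {"offset":[0.93,0.13,0],"rotation":[0,0,-0.1],"claw":0.6},
])

```text
clock: 2.1
tcp_pos: [0.5404, -0.1335, 0.3393]
orientation: [-1.987, -2.433, 0.002]
contact_force: [-0.1, -0.0, 0.5]
grip_width: 0.0516
gripper_force: 0.0
```

```bash
cat >> h.py <<'E'
def comps(W,fr,lo=.006,minpx=60):
    ok=(W[...,2]>lo)&(W[...,2]<.08)&(W[...,0]>.38)&(W[...,0]<.71)&(W[...,1]<.45)&(W[...,1]>-.26)
    k,L,s,cc=cv2.connectedComponentsWithStats(ok.astype(np.uint8))
    for i in range(1,k):
        if s[i,4]<minpx: continue
        p=W[L==i]; t=np.percentile(p[:,2],92); q=p[p[:,2]>t-.005]
        r=cv2.minAreaRect((p[:,:2]*1000).astype(np.float32))
        print(np.round(cc[i]).astype(int),s[i,4],'rect',np.round(r[0],1),np.round(r[1],1),round(r[2],1),'ztop %.4f'%t,'topmid',np.round((q.min(0)+q.max(0))[:2]/2,4),'rgb',np.median(fr[L==i],0).astype(int))
E
python3 - <<'E'
from h import *
d=f('wrist');save(d,'w1.png');W=cloud(d)
print(np.round(-np.array(d['R']).T@d['t'],3),np.nanmedian(W[...,2]),[np.round(W[a,b],2) for a,b in((5,5),(5,630),(395,5),(395,630))])
comps(W,d['frame'])
print(get_obs()['tcp_pos'])
plan(now(),[(.57,0.0,.34,12.2)])
E
```

```text
[ 0.526 -0.059  0.513] -0.00044084582335405284 [array([ 0.11, -0.04,  0.01]), array([0.88, 0.11, 0.03]), array([-0.75, -1.87, -0.91]), array([ 0.93, -0.31,  0.21])]
[273   6] 254 rect [451.4  26. ] [23.9 17.1] 14.8 ztop 0.0527 topmid [0.4516 0.0251] rgb [69 69 68]
[354  21] 561 rect [557.3  28.5] [32.3 27.9] 0.3 ztop 0.0405 topmid [0.5576 0.0304] rgb [208 206 201]
[409  42] 355 rect [631.7  20.2] [21.3 25. ] 37.8 ztop 0.0325 topmid [0.6328 0.0209] rgb [211 209 204]
[248  89] 470 rect [437.5 -80.1] [30.8 35.8] 11.2 ztop 0.0386 topmid [ 0.4359 -0.0802] rgb [247 247 247]
[322 112] 612 rect [540.4 -90.5] [47.8 48.4] 51.8 ztop 0.0206 topmid [ 0.5407 -0.0907] rgb [247 247 246]
[391 125] 1337 rect [639.5 -88.2] [58.1 58.3] 77.5 ztop 0.0312 topmid [ 0.6395 -0.0883] rgb [247 247 247]
[365 192] 761 rect [ 627.1 -191.4] [ 16.  105.3] 48.4 ztop 0.0169 topmid [ 0.6266 -0.1914] rgb [247 247 220]
[ 0.5402383  -0.13481359  0.3393135 ]
(0.57, 0.0, 0.34, 12.2) ->off [ 0.842  0.372 -0.006] rot [-0.001  0.    -0.007]
```

View pics/w1.png

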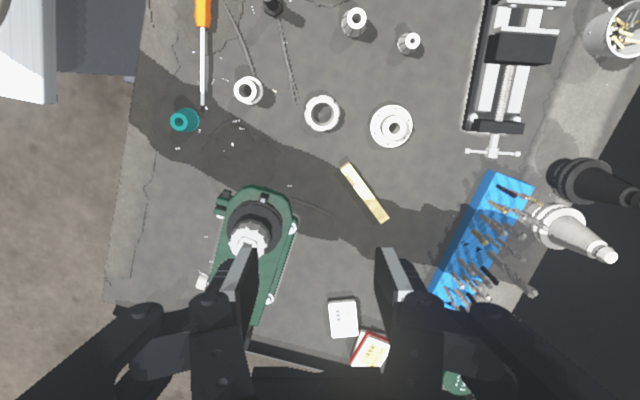

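The wrist view agrees: small collet (409,42), large (354,21), bushing (248,89), nut (322,112), flange (391,125), bar (365,192). All are within about 3 mm of the other views. Moving over the collets and looking at the holders.

Emit:
drive_tool([
  {"offset":[0.84,0.37,0],"rotation":[0,0,0],"claw":0.6},
  {"offset":[0.84,0.37,0],"rotation":[0,0,0],"claw":0.6},
  {"offset":[0.84,0.37,0],"rotation":[0,0,0],"claw":0.6},
  {"offset":[0.84,0.37,0],"rotation":[0,0,0],"claw":0.6},
  {"offset":[0.84,0.37,0],"rotation":[0,0,0],"claw":0.6},
  {"offset":[0.84,0.37,0],"rotation":[0,0,0],"claw":0.6},
  {"offset":[0.84,0.37,0],"rotation":[0,0,0],"claw":0.6},
])

```text
clock: 2.73
tcp_pos: [0.57, -0.0009, 0.3395]
orientation: [1.991, 2.43, -0.003]
contact_force: [0.3, -0.1, -0.6]
grip_width: 0.0514
gripper_force: 0.0
```

```bash
python3 - <<'E'
from h import *
d=f('wrist');save(d,'w2.png');W=cloud(d)
comps(W,d['frame'])
V=W.reshape(-1,3);fr=d['frame'].reshape(-1,3)
for nm,b,lo,hi in[('rack',(.56,.69,.08,.23),.008,.03),('tray',(.41,.61,.25,.44),.007,.03),('trough',(.375,.48,.09,.26),.007,.03)]:
    m=(V[:,0]>b[0])&(V[:,0]<b[1])&(V[:,1]>b[2])&(V[:,1]<b[3])&(V[:,2]>lo)&(V[:,2]<hi)
    if nm!='rack': m&=fr.min(1)>110
    p=V[m];r=cv2.minAreaRect((p[:,:2]*1000).astype(np.float32)); print(nm,r,np.round(cv2.boxPoints(r)),np.percentile(p[:,2],90))
print(get_obs()['tcp_pos'])
plan(now(),[(.632,.019,.10,12.2),(.632,.019,.012,12.2)])
E
```

```text
[384  38] 1938 rect [629.2 151.1] [62.6 92.3] 11.8 ztop 0.0169 topmid [0.6295 0.1502] rgb [227 233 239]
[238  24] 347 rect [439.3 135.1] [42.2 39.2] 16.0 ztop 0.0127 topmid [0.4395 0.1353] rgb [225 231 238]
[298  35] 506 rect [519.3 131.6] [31.5 30.5] 10.9 ztop 0.0406 topmid [0.5195 0.1319] rgb [ 77 180 178]
[234 104] 351 rect [452.5  31.5] [20.  25.8] 25.2 ztop 0.0654 topmid [0.4504 0.0305] rgb [84 83 82]
[312 118] 403 rect [557.7  31.4] [30.7 31.6] 11.6 ztop 0.0407 topmid [0.5573 0.0314] rgb [217 216 212]
[363 136] 259 rect [631.2  22.1] [25.  21.2] 77.5 ztop 0.0324 topmid [0.6326 0.022 ] rgb [218 217 214]
[215 179] 509 rect [436.6 -78.1] [32.2 33.7] 48.4 ztop 0.0382 topmid [ 0.4358 -0.08  ] rgb [205 204 200]
[285 197] 552 rect [541.3 -88.5] [47.  45.3] 27.3 ztop 0.0205 topmid [ 0.5405 -0.09  ] rgb [236 235 232]
[350 207] 1108 rect [639.8 -87.5] [57.8 57.7] 12.0 ztop 0.0311 topmid [ 0.64  -0.088] rgb [246 246 245]
[327 266] 710 rect [ 627.2 -191. ] [ 16.6 105.7] 48.5 ztop 0.0169 topmid [ 0.6267 -0.1912] rgb [227 216 169]
[206 276] 63 rect [ 439.3 -245.8] [20.3  8. ] 29.8 ztop 0.017
[... 312 characters left out ...]
3733842083105Traceback (most recent call last):
  File "<stdin>", line 8, in <module>
    return _quantile_unchecked(
        a, q, axis, out, overwrite_input, method, keepdims, weights)
    return _ureduce(a,
                    func=_quantile_ureduce_func,
    ...<5 lines>...
                    overwrite_input=overwrite_input,
                    method=method)
    r = func(a, **kwargs)
    result = _quantile(arr,
                       quantiles=q,
    ...<2 lines>...
                       out=out,
                       weights=wgt)
    slices_having_nans = np.isnan(arr[-1, ...])
                                  ~~~^^^^^^^^^
IndexError: index -1 is out of bounds for axis 0 with size 0
```

View pics/w2.png

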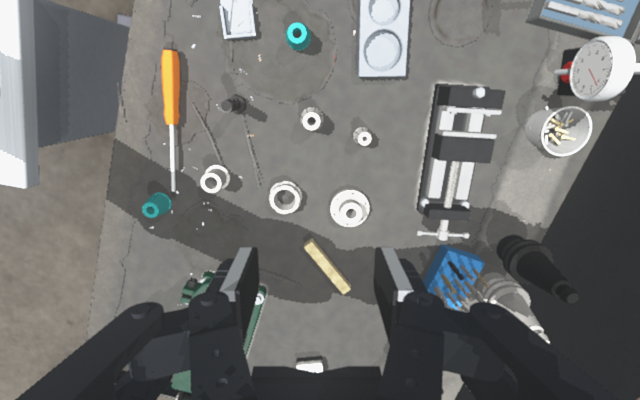

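The wrist view shows the small collet (363,136), the large collet (312,118), and the rack with the large pocket nearer (382,48). Grasping the small collet.

```bash
python3 - <<'E'
from h import *
plan(now(),[(.632,.020,.20,12.2)])
s=tgt(.632,.02,.20,12.2);plan(s,[(.632,.020,.06,12.2)])
E
```

```text
(0.632, 0.02, 0.2, 12.2) ->off [0.056 0.434 0.93 ] rot [-0.     0.001 -0.007]
(0.632, 0.02, 0.06, 12.2) ->off [0.    0.    0.933] rot [0. 0. 0.]
```

Emit:
drive_tool([
  {"offset":[0.056,0.434,0.93],"rotation":[0,0,-0.007],"claw":0.6},
  {"offset":[0.056,0.434,0.93],"rotation":[0,0,-0.007],"claw":0.6},
  {"offset":[0.056,0.434,0.93],"rotation":[0,0,-0.007],"claw":0.6},
  {"offset":[0.056,0.434,0.93],"rotation":[0,0,-0.007],"claw":0.6},
  {"offset":[0.056,0.434,0.93],"rotation":[0,0,-0.007],"claw":0.6},
  {"offset":[0.056,0.434,0.93],"rotation":[0,0,-0.007],"claw":0.6},
  {"offset":[0.056,0.434,0.93],"rotation":[0,0,-0.007],"claw":0.6},
], force=40)

```text
clock: 3.37
tcp_pos: [0.6325, 0.0226, 0.202]
orientation: [1.97, 2.446, 0.001]
contact_force: [-0.0, -0.2, 0.2]
grip_width: 0.0512
gripper_force: 0.0
```

Emit:
drive_tool([
  {"offset":[0,0,0.3],"rotation":[0,0,0],"claw":0.6},
  {"offset":[0,0,0.6],"rotation":[0,0,0],"claw":0.6},
  {"offset":[0,0,0.85],"rotation":[0,0,0],"claw":0.6},
  {"offset":[0,0,0.92],"rotation":[0,0,0],"claw":0.6},
  {"offset":[0,0,0.92],"rotation":[0,0,0],"claw":0.6},
  {"offset":[0,0,0.92],"rotation":[0,0,0],"claw":0.6},
])

```text
clock: 3.87
tcp_pos: [0.6334, 0.0238, 0.0649]
orientation: [1.968, 2.447, 0.003]
contact_force: [0.9, 0.5, 1.0]
grip_width: 0.0514
gripper_force: 0.0
```

Emit:
drive_tool([
  {"offset":[-0.02,-0.01,0.15],"rotation":[0,0,0],"claw":0.6},
  {"offset":[-0.02,-0.01,0.345],"rotation":[0,0,0],"claw":0.6},
  {"offset":[-0.02,-0.01,0.345],"rotation":[0,0,0],"claw":0.6},
  {"offset":[-0.02,-0.01,0.345],"rotation":[0,0,0],"claw":0.6},
  {"offset":[-0.02,-0.01,0.345],"rotation":[0,0,0],"claw":0.2},
  {"offset":[-0.02,-0.01,0.345],"rotation":[0,0,0],"claw":0.2},
  {"offset":[-0.02,-0.01,0.345],"rotation":[0,0,0],"claw":0.2},
  {"offset":[-0.02,-0.01,0.345],"rotation":[0,0,0],"claw":0.1},
  {"offset":[-0.02,-0.01,0.345],"rotation":[0,0,0],"claw":0.1},
  {"offset":[-0.02,-0.01,0.345],"rotation":[0,0,0],"claw":0.1},
  {"offset":[-0.02,-0.01,0.345],"rotation":[0,0,0],"claw":0.1},
])

```text
clock: 4.78
tcp_pos: [0.6312, 0.0208, 0.0109]
orientation: [1.968, 2.449, 0.0]
contact_force: [-0.4, 0.0, -0.2]
grip_width: 0.0085
gripper_force: 0.0
```

The gripper closed on nothing, so I'm looking.

```bash
python3 - <<'E'
from h import *
print(get_obs()['grip_width'],get_obs()['tcp_pos'])
ims=[]
for n in['scene','wrist','top']:
    d=f(n);print(n);comps(cloud(d),d['frame'],minpx=30)
    if n=='scene': ims.append(cv2.resize(d['frame'][100:260,220:476],(640,400)))
    if n=='wrist': ims.append(d['frame'])
cv2.imwrite('pics/m1.png',cv2.resize(np.vstack(ims),(480,600))[...,::-1])
E
```

```text
0.008512237533556658 [0.63122144 0.02082302 0.01087164]
scene
[241 160] 148 rect [539.7 327.3] [92.  77.7] 55.3 ztop 0.0138 topmid [0.5392 0.3132] rgb [167 170 172]
[309 163] 566 rect [626.4 155.3] [ 68.9 111. ] 12.0 ztop 0.0181 topmid [0.6273 0.1545] rgb [185 189 191]
[356 171] 240 rect [627.3  16.4] [31.1 25.3] 14.9 ztop 0.0731 topmid [0.6294 0.0155] rgb [127 126 121]
[264 172] 196 rect [514.8 210.8] [28.5 30.8] 80.7 ztop 0.0407 topmid [0.5175 0.2122] rgb [ 84 159  99]
[292 183] 202 rect [517.6 125.6] [28.8 31.9] 69.9 ztop 0.0403 topmid [0.518  0.1288] rgb [ 85 174 169]
[337 189] 208 rect [554.5  25.7] [28.9 29.2] 3.2 ztop 0.0410 topmid [0.5565 0.0282] rgb [196 193 186]
[397 193] 365 rect [635.6 -94.4] [51.1 57.3] 26.0 ztop 0.0321 topmid [ 0.6388 -0.0922] rgb [221 217 211]
[233 194] 126 rect [417.6 221.7] [55.4 40.9] 12.3 ztop 0.0135 topmid [0.4137 0.2205] rgb [172 176 178]
[272 203] 125 rect [439.3 130.4] [47.9 39.8] 14.1 ztop 0.0137 topmid [0.439  0.1313] rgb [179 182 184]
[311 208] 206 rect [447.7  24.9] [20.3 22.5] 33.8 ztop 0.0651 topmid [0.4503 0.0267] rgb [74 73 71]
[378 214
[... 1377 characters left out ...]
88 rect [554.2  29.9] [31.2 27.6] 66.4 ztop 0.0398 topmid [0.5567 0.0295] rgb [225 217 212]
[279 188] 90 rect [513.9 213. ] [27.5 29.7] 45.2 ztop 0.0405 topmid [0.5144 0.2146] rgb [ 53 164  80]
[307 188] 86 rect [515.3 129.7] [27.5 30.9] 26.5 ztop 0.0406 topmid [0.5177 0.131 ] rgb [ 33 197 195]
[308 214] 52 rect [437.9 132.4] [41.8 37.7] 15.9 ztop 0.0130 topmid [0.4381 0.132 ] rgb [214 219 230]
[341 210] 51 rect [448.7  27. ] [21.1 21.1] 89.5 ztop 0.0651 topmid [0.449 0.028] rgb [95 90 88]
[379 215] 77 rect [434.8 -81.6] [28.9 31.5] 80.3 ztop 0.0389 topmid [ 0.4331 -0.0829] rgb [240 236 230]
[274 224] 53 rect [411.3 224. ] [41.9 37.5] 16.0 ztop 0.0133 topmid [0.4125 0.2243] rgb [197 202 214]
```

View pics/m1.png

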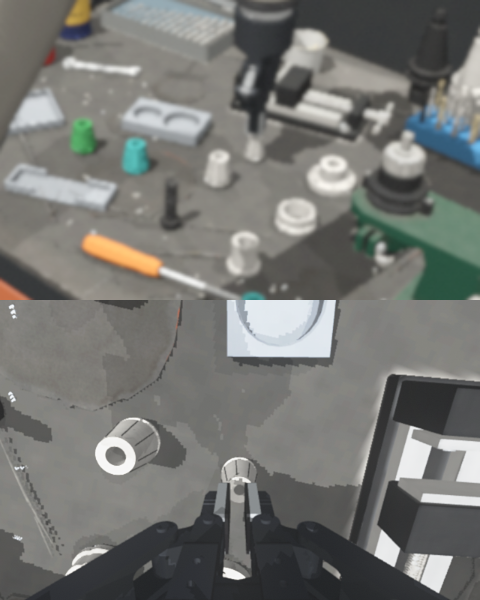

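```bash
python3 - <<'E'
from h import *
d=f('wrist');s=f('scene');W=cloud(d);S=cloud(s)
a=cv2.resize(d['frame'][200:300,270:370],(400,400),interpolation=3);b=cv2.resize(s['frame'][140:210,320:390],(400,400),interpolation=3)
cv2.imwrite('pics/m2.png',np.hstack([a,b])[...,::-1])
for v in range(205,300,8): print(v,[tuple((W[v,u]*1000).round().astype(int)) for u in(300,308,317,326,334)])
print('scene')
for v in range(150,200,4): print(v,[tuple((S[v,u]*1000).round().astype(int)) for u in(350,356,362)])
E
```

```text
205 [(np.int64(620), np.int64(32), np.int64(-2)), (np.int64(624), np.int64(33), np.int64(-1)), (np.int64(629), np.int64(34), np.int64(-2)), (np.int64(634), np.int64(35), np.int64(-1)), (np.int64(638), np.int64(36), np.int64(-2))]
213 [(np.int64(621), np.int64(27), np.int64(0)), (np.int64(625), np.int64(31), np.int64(6)), (np.int64(629), np.int64(34), np.int64(11)), (np.int64(634), np.int64(34), np.int64(10)), (np.int64(639), np.int64(31), np.int64(-1))]
221 [(np.int64(621), np.int64(27), np.int64(10)), (np.int64(625), np.int64(30), np.int64(16)), (np.int64(629), np.int64(32), np.int64(18)), (np.int64(634), np.int64(33), np.int64(18)), (np.int64(638), np.int64(32), np.int64(14))]
229 [(np.int64(622), np.int64(26), np.int64(19)), (np.int64(625), np.int64(29), np.int64(24)), (np.int64(630), np.int64(31), np.int64(27)), (np.int64(634), np.int64(31), np.int64(26)), (np.int64(638), np.int64(31), np.int64(21))]
237 [(np.int64(623), np.int64(24), np.int64(23)), (np.int64(626), np.int64(27), np.int64(30)), (np.int64(630), np.int64(29), np.int64(31)), (np.int64(634), np.int64(30), np.int64(33)
[... 2778 characters left out ...]
nt64(-1))]
182 [(np.int64(631), np.int64(32), np.int64(1)), (np.int64(625), np.int64(12), np.int64(12)), (np.int64(649), np.int64(8), np.int64(0))]
186 [(np.int64(623), np.int64(27), np.int64(-4)), (np.int64(626), np.int64(12), np.int64(-1)), (np.int64(635), np.int64(0), np.int64(-1))]
190 [(np.int64(601), np.int64(14), np.int64(1)), (np.int64(611), np.int64(3), np.int64(0)), (np.int64(620), np.int64(-9), np.int64(-1))]
194 [(np.int64(587), np.int64(6), np.int64(1)), (np.int64(597), np.int64(-5), np.int64(0)), (np.int64(603), np.int64(-18), np.int64(2))]
198 [(np.int64(576), np.int64(-1), np.int64(-2)), (np.int64(581), np.int64(-14), np.int64(1)), (np.int64(591), np.int64(-25), np.int64(0))]
```

View pics/m2.png

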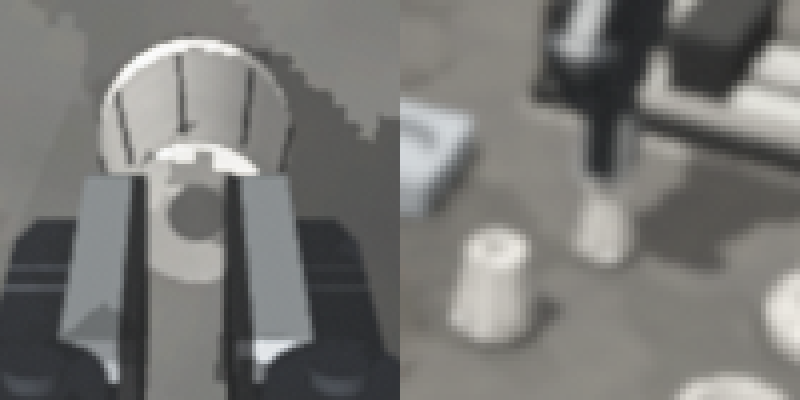

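The collet still stands untouched. The fingertips end about 30–35 mm above where the stated TCP says they are, seen at z≈0.045 with the TCP at 0.011. I'm raising the arm to measure that offset properly.

Emit:
drive_tool([
  {"offset":[0,0,-0.2],"rotation":[0,0,0],"claw":0.1},
  {"offset":[0,0,-0.4],"rotation":[0,0,0],"claw":0.1},
  {"offset":[0,0,-0.6],"rotation":[0,0,0],"claw":0.1},
  {"offset":[0,0,-0.6],"rotation":[0,0,0],"claw":0.1},
  {"offset":[0,0,-0.6],"rotation":[0,0,0],"claw":0.1},
])

```text
clock: 5.45
tcp_pos: [0.6327, 0.0211, 0.1029]
orientation: [1.966, 2.446, 0.004]
contact_force: [0.1, -0.2, -0.9]
grip_width: 0.0083
gripper_force: 0.0
```

```bash
cat > tip.py <<'E'
from h import *
d=f('wrist');s=f('scene');p,R=now();print(p,get_obs()['grip_width'])
for n,dd in(('wrist',d),('scene',s)):
    W=cloud(dd);q=(W-p)@R   # tool coords
    m=(abs(q[...,0])<.014)&(abs(q[...,1])<.065)&(q[...,2]<.02)&(q[...,2]>-.10)&(W[...,2]>.045)
    z=q[m]; print(n,m.sum(),'tool z max pct',np.percentile(z[:,2],[100,99,97,90,80]).round(4))
    for lo in np.arange(-.06,.02,.006):
        k=z[(z[:,2]>=lo)&(z[:,2]<lo+.006)]
        if len(k)>2: print(round(lo,3),len(k),'x',k[:,0].min().round(3),k[:,0].max().round(3),'y',np.percentile(k[:,1],[2,30,50,70,98]).round(3))
E
python3 tip.py
```

```text
[0.6306199  0.02053894 0.10009949] 0.00836572764912521
wrist 18598 tool z max pct [-0.0325 -0.0401 -0.046  -0.0604 -0.0761]
-0.06 532 x -0.009 0.012 y [-0.015 -0.007  0.002  0.011  0.019]
-0.054 554 x -0.011 0.012 y [-0.015 -0.006 -0.002  0.01   0.02 ]
-0.048 439 x 0.005 0.012 y [-0.015 -0.007 -0.002  0.011  0.019]
-0.042 251 x -0.011 0.012 y [-0.013 -0.005  0.007  0.009  0.018]
-0.036 42 x -0.008 0.005 y [-0.002 -0.002  0.002  0.007  0.007]
scene 228 tool z max pct [-0.0327 -0.0333 -0.0354 -0.0411 -0.0466]
-0.06 30 x -0.014 0.008 y [-0.019 -0.016 -0.013 -0.009  0.007]
-0.054 24 x -0.014 0.008 y [-0.02  -0.016 -0.012 -0.006  0.008]
-0.048 25 x -0.013 0.008 y [-0.017 -0.015 -0.013 -0.009  0.01 ]
-0.042 19 x -0.014 0.007 y [-0.017 -0.013 -0.009 -0.007  0.012]
-0.036 9 x -0.011 0.007 y [-0.011 -0.01  -0.008 -0.008 -0.007]
```

Emit:
drive_tool([
  {"offset":[0,0,0],"rotation":[0,0,0],"claw":0.6},
  {"offset":[0,0,0],"rotation":[0,0,0],"claw":0.6},
  {"offset":[0,0,0],"rotation":[0,0,0],"claw":0.6},
  {"offset":[0,0,0],"rotation":[0,0,0],"claw":0.6},
  {"offset":[0,0,0],"rotation":[0,0,0],"claw":0.6},
  {"offset":[0,0,0],"rotation":[0,0,0],"claw":0.6},
])

```text
clock: 6.05
tcp_pos: [0.6311, 0.0208, 0.1005]
orientation: [-1.968, -2.449, 0.0]
contact_force: [1.0, 0.2, 0.2]
grip_width: 0.0511
gripper_force: 0.0
```

```bash
python3 tip.py
```

```text
[0.63119085 0.02082246 0.10069372] 0.05105545702450345
wrist 21046 tool z max pct [-0.0329 -0.0388 -0.0435 -0.0555 -0.0699]
-0.06 865 x -0.011 0.012 y [-0.038 -0.026  0.026  0.026  0.039]
-0.054 746 x -0.011 0.012 y [-0.038 -0.025  0.     0.026  0.039]
-0.048 655 x -0.011 0.012 y [-0.038 -0.026 -0.025  0.026  0.038]
-0.042 405 x -0.011 0.012 y [-0.035 -0.025 -0.025  0.026  0.036]
-0.036 79 x -0.01 0.01 y [-0.025 -0.025  0.026  0.026  0.026]
scene 332 tool z max pct [-0.0348 -0.0356 -0.037  -0.0424 -0.0483]
-0.06 37 x -0.014 0.008 y [-0.04  -0.036 -0.032  0.026  0.032]
-0.054 40 x -0.014 0.009 y [-0.04  -0.035 -0.032  0.023  0.031]
-0.048 32 x -0.014 0.007 y [-0.039 -0.037 -0.029  0.027  0.03 ]
-0.042 25 x -0.013 0.007 y [-0.035 -0.03  -0.026  0.027  0.031]
-0.036 7 x -0.009 0.004 y [-0.031 -0.03  -0.03   0.026  0.028]
```

Both cameras agree at both openings: the real fingertips lie 32.5 mm behind the reported TCP. I'll use tip z = tcp z + 0.0325 from here on.

Emit:
drive_tool([
  {"offset":[0,0,0.25],"rotation":[0,0,0],"claw":0.6},
  {"offset":[0,0,0.5],"rotation":[0,0,0],"claw":0.6},
  {"offset":[0,0,0.65],"rotation":[0,0,0],"claw":0.6},
  {"offset":[0,0,0.75],"rotation":[0,0,0],"claw":0.6},
  {"offset":[0,0,0.8],"rotation":[0,0,0],"claw":0.6},
  {"offset":[0,0,0.8],"rotation":[0,0,0],"claw":0.6},
  {"offset":[0,0,0.8],"rotation":[0,0,0],"claw":0.1},
  {"offset":[0,0,0.8],"rotation":[0,0,0],"claw":0.1},
  {"offset":[0,0,0.8],"rotation":[0,0,0],"claw":0.1},
  {"offset":[0,0,0.8],"rotation":[0,0,0],"claw":0.1},
  {"offset":[0,0,0.8],"rotation":[0,0,0],"claw":0.1},
  {"offset":[0,0,0.8],"rotation":[0,0,0],"claw":0.1},
  {"offset":[0,0,0.8],"rotation":[0,0,0],"claw":0.1},
  {"offset":[0,0,0.8],"rotation":[0,0,0],"claw":0.1},
], force=50)

```text
clock: 7.32
tcp_pos: [0.6327, 0.021, -0.0173]
orientation: [1.967, 2.447, 0.003]
contact_force: [-0.5, -0.2, 7.5]
grip_width: 0.0197
gripper_force: 48.7
```

```bash
python3 - <<'E'
from h import *
for _ in range(2): print(get_obs()['tcp_pos'])
plan(now(),[(.632,.021,.08,12.2)])
s=tgt(.632,.021,.08,12.2);plan(s,[(.6265,.10,.08,12.2),(.6265,.1,.03,12.2)]); plan(tgt(.6265,.1,.08,12.2),[(.621,.184,.08,12.2),(.621,.184,-.005,12.2)])
E
```

```text
[ 0.63271834  0.0210259  -0.0172792 ]
[ 0.63271834  0.0210259  -0.0172792 ]
(0.632, 0.021, 0.08, 12.2) ->off [ 0.001 -0.003 -0.649] rot [0.002 0.    0.002]
(0.6265, 0.1, 0.08, 12.2) ->off [0.523 0.075 0.   ] rot [0. 0. 0.]
(0.6265, 0.1, 0.03, 12.2) ->off [0.523 0.075 0.333] rot [0. 0. 0.]
(0.621, 0.184, 0.08, 12.2) ->off [0.555 0.083 0.   ] rot [0. 0. 0.]
(0.621, 0.184, -0.005, 12.2) ->off [0.555 0.083 0.567] rot [0. 0. 0.]
```

Emit:
drive_tool([
  {"offset":[0,0,-0.25],"rotation":[0,0,0],"claw":0.1},
  {"offset":[0,0,-0.5],"rotation":[0,0,0],"claw":0.1},
  {"offset":[0,0,-0.65],"rotation":[0,0,0],"claw":0.1},
  {"offset":[0,0,-0.65],"rotation":[0,0,0],"claw":0.1},
  {"offset":[0,0,-0.65],"rotation":[0,0,0],"claw":0.1},
])

```text
clock: 7.73
tcp_pos: [0.6326, 0.0208, 0.0805]
orientation: [1.966, 2.446, 0.004]
contact_force: [-0.1, 0.8, -1.9]
grip_width: 0.0198
gripper_force: 48.9
```

Emit:
drive_tool([
  {"offset":[0.25,0.04,0],"rotation":[0,0,0],"claw":0.1},
  {"offset":[0.5,0.07,0],"rotation":[0,0,0],"claw":0.1},
  {"offset":[0.75,0.11,0],"rotation":[0,0,0],"claw":0.1},
  {"offset":[0.9,0.13,0],"rotation":[0,0,0],"claw":0.1},
  {"offset":[0.9,0.13,0],"rotation":[0,0,0],"claw":0.1},
  {"offset":[0.9,0.13,0],"rotation":[0,0,0],"claw":0.1},
  {"offset":[0.9,0.13,0],"rotation":[0,0,0],"claw":0.1},
])

```text
clock: 8.32
tcp_pos: [0.6206, 0.1553, 0.077]
orientation: [-1.968, -2.448, 0.004]
contact_force: [-0.1, -0.1, -1.1]
grip_width: 0.0197
gripper_force: 48.8
```

```bash
python3 - <<'E'
from h import *
plan(now(),[(.621,.184,.08,12.2),(.621,.184,.02,12.2),(.621,.184,-.011,12.2)])
d=f('scene');W=cloud(d);p,_=now();q=W-p
m=(np.hypot(q[...,0],q[...,1])<.02)&(q[...,2]<.02)&(q[...,2]>-.05)&(W[...,2]>.03);print(p,W[m][:,2].min(),m.sum())
E
```

```text
(0.621, 0.184, 0.08, 12.2) ->off [ 0.186  0.044 -0.02 ] rot [-0.001  0.001  0.002]
(0.621, 0.184, 0.02, 12.2) ->off [0.187 0.044 0.38 ] rot [-0.001  0.001  0.002]
(0.621, 0.184, -0.011, 12.2) ->off [0.187 0.045 0.586] rot [-0.001  0.001  0.002]
[0.6209227  0.15451038 0.07715518] 0.09449723664579147 4
```

Emit:
drive_tool([
  {"offset":[0.187,0.045,0],"rotation":[0,0,0],"claw":0.1},
  {"offset":[0.187,0.045,0],"rotation":[0,0,0],"claw":0.1},
  {"offset":[0.187,0.045,0.2],"rotation":[0,0,0],"claw":0.1},
  {"offset":[0.187,0.045,0.4],"rotation":[0,0,0],"claw":0.1},
  {"offset":[0.187,0.045,0.5],"rotation":[0,0,0],"claw":0.1},
  {"offset":[0.187,0.045,0.55],"rotation":[0,0,0],"claw":0.1},
  {"offset":[0.187,0.045,0.58],"rotation":[0,0,0],"claw":0.1},
  {"offset":[0.187,0.045,0.595],"rotation":[0,0,0],"claw":0.1},
  {"offset":[0.187,0.045,0.595],"rotation":[0,0,0],"claw":0.1},
])

```text
clock: 9.12
tcp_pos: [0.6224, 0.1857, -0.0103]
orientation: [1.968, 2.448, 0.001]
contact_force: [-0.2, -0.0, -0.9]
grip_width: 0.0197
gripper_force: 48.8
```

Emit:
drive_tool([
  {"offset":[-0.01,-0.005,0.01],"rotation":[0,0,0],"claw":0.1},
  {"offset":[-0.01,-0.005,0.02],"rotation":[0,0,0],"claw":0.1},
  {"offset":[-0.01,-0.005,0.02],"rotation":[0,0,0],"claw":0.1},
])

```text
clock: 9.37
tcp_pos: [0.6221, 0.184, -0.0131]
orientation: [1.967, 2.448, 0.002]
contact_force: [1.6, 0.3, 0.1]
grip_width: 0.0198
gripper_force: 49.0
```

Emit:
drive_tool([
  {"offset":[0,0,0],"rotation":[0,0,0],"claw":0.35},
  {"offset":[0,0,0],"rotation":[0,0,0],"claw":0.35},
  {"offset":[0,0,0],"rotation":[0,0,0],"claw":0.5},
  {"offset":[0,0,0],"rotation":[0,0,0],"claw":0.5},
  {"offset":[0,0,0],"rotation":[0,0,0],"claw":0.5},
  {"offset":[0,0,-0.2],"rotation":[0,0,0],"claw":0.5},
  {"offset":[0,0,-0.4],"rotation":[0,0,0],"claw":0.5},
  {"offset":[0,0,-0.65],"rotation":[0,0,0],"claw":0.6},
  {"offset":[0,0,-0.65],"rotation":[0,0,0],"claw":0.6},
  {"offset":[0,0,-0.65],"rotation":[0,0,0],"claw":0.6},
])

```text
clock: 10.2
tcp_pos: [0.6232, 0.1849, 0.0863]
orientation: [1.966, 2.447, 0.007]
contact_force: [-0.2, 0.2, -0.2]
grip_width: 0.0512
gripper_force: 0.0
```

```bash
cat > chk.py <<'E'
from h import *
import sys
x,y,r=map(float,sys.argv[1:4])
for n in sys.argv[4:]:
    d=f(n);W=cloud(d);m=(np.hypot(W[...,0]-x,W[...,1]-y)<r)&(W[...,2]>.02)&(W[...,2]<.06)
    p=W[m];
    if len(p)<5: print(n,'none'); continue
    t=np.percentile(p[:,2],90);q=p[p[:,2]>t-.004];print(n,m.sum(),'top z',t.round(4),'mid',((q.min(0)+q.max(0))/2)[:2].round(4),'all',((p.min(0)+p.max(0))/2)[:2].round(4))
E
python3 chk.py .621 .184 .035 scene top wrist; python3 - <<'E'
from h import *
plan(now(),[(.589,.10,.08,12.2)])
plan(tgt(.589,.1,.08,12.2),[(.5575,.030,.08,12.2),(.5575,.030,-.015,12.2)])
E
```

```text
scene 74 top z 0.0378 mid [0.6236 0.1796] all [0.6218 0.1793]
top none
wrist 917 top z 0.0363 mid [0.6222 0.1849] all [0.6221 0.1858]
(0.589, 0.1, 0.08, 12.2) ->off [-0.499 -0.325  0.016] rot [-0.001  0.     0.002]
(0.5575, 0.03, 0.08, 12.2) ->off [-0.412 -0.304  0.   ] rot [0. 0. 0.]
(0.5575, 0.03, -0.015, 12.2) ->off [-0.412 -0.304  0.633] rot [0. 0. 0.]
```

The small collet is seated with its top at 36 mm. Now the large one.

Emit:
drive_tool([
  {"offset":[-0.25,-0.17,0],"rotation":[0,0,0],"claw":0.6},
  {"offset":[-0.48,-0.33,0],"rotation":[0,0,0],"claw":0.6},
  {"offset":[-0.7,-0.48,0],"rotation":[0,0,0],"claw":0.6},
  {"offset":[-0.91,-0.63,0.02],"rotation":[0,0,0],"claw":0.6},
  {"offset":[-0.91,-0.63,0.02],"rotation":[0,0,0],"claw":0.6},
  {"offset":[-0.91,-0.63,0.02],"rotation":[0,0,0],"claw":0.6},
  {"offset":[-0.91,-0.63,0.02],"rotation":[0,0,0],"claw":0.6},
  {"offset":[-0.91,-0.63,0.02],"rotation":[0,0,0],"claw":0.6},
])

```text
clock: 11.02
tcp_pos: [0.5585, 0.032, 0.0801]
orientation: [-1.965, -2.45, -0.001]
contact_force: [0.8, 0.9, 0.1]
grip_width: 0.0512
gripper_force: 0.0
```

```bash
python3 - <<'E'
from h import *
print(now()[0]);plan(now(),[(.5575,.030,-.0145,12.2)])
E
```

```text
[0.55852874 0.03204888 0.08008111]
(0.5575, 0.03, -0.0145, 12.2) ->off [-0.013 -0.01   0.631] rot [-0.    -0.001  0.003]
```

Emit:
drive_tool([
  {"offset":[-0.013,-0.01,0.2],"rotation":[0,0,0],"claw":0.6},
  {"offset":[-0.013,-0.01,0.4],"rotation":[0,0,0],"claw":0.6},
  {"offset":[-0.013,-0.01,0.55],"rotation":[0,0,0],"claw":0.6},
  {"offset":[-0.013,-0.01,0.63],"rotation":[0,0,0],"claw":0.6},
  {"offset":[-0.013,-0.01,0.63],"rotation":[0,0,0],"claw":0.6},
  {"offset":[-0.013,-0.01,0.63],"rotation":[0,0,0],"claw":0.1},
  {"offset":[-0.013,-0.01,0.63],"rotation":[0,0,0],"claw":0.1},
  {"offset":[-0.013,-0.01,0.63],"rotation":[0,0,0],"claw":0.1},
  {"offset":[-0.013,-0.01,0.63],"rotation":[0,0,0],"claw":0.1},
  {"offset":[-0.013,-0.01,0.63],"rotation":[0,0,0],"claw":0.1},
  {"offset":[-0.013,-0.01,0.63],"rotation":[0,0,0],"claw":0.1},
  {"offset":[-0.013,-0.01,0.63],"rotation":[0,0,0],"claw":0.1},
])

```text
clock: 12.02
tcp_pos: [0.5587, 0.0287, -0.0126]
orientation: [1.967, 2.448, 0.003]
contact_force: [-1.3, 1.1, 7.0]
grip_width: 0.0253
gripper_force: 49.9
```

Emit:
drive_tool([
  {"offset":[0,0,-0.25],"rotation":[0,0,0],"claw":0.1},
  {"offset":[0,0,-0.5],"rotation":[0,0,0],"claw":0.1},
  {"offset":[0,0,-0.65],"rotation":[0,0,0],"claw":0.1},
  {"offset":[0,0,-0.65],"rotation":[0,0,0],"claw":0.1},
  {"offset":[0,0,-0.65],"rotation":[0,0,0],"claw":0.1},
])

```text
clock: 12.43
tcp_pos: [0.5584, 0.0278, 0.085]
orientation: [1.967, 2.446, 0.003]
contact_force: [-0.9, -0.5, -1.2]
grip_width: 0.0256
gripper_force: 49.4
```

```bash
python3 - <<'E'
from h import *
print(now()[0]);plan(now(),[(.632,.1345,.083,12.2),(.632,.1345,-.0095,12.2)])
E
```

```text
[0.55841691 0.0278251  0.08496892]
(0.632, 0.1345, 0.083, 12.2) ->off [0.589 0.632 0.014] rot [0.002 0.001 0.002]
(0.632, 0.1345, -0.0095, 12.2) ->off [0.59  0.63  0.631] rot [0.002 0.001 0.002]
```

Emit:
drive_tool([
  {"offset":[0.15,0.16,0],"rotation":[0,0,0],"claw":0.1},
  {"offset":[0.3,0.32,0],"rotation":[0,0,0],"claw":0.1},
  {"offset":[0.45,0.48,0],"rotation":[0,0,0],"claw":0.1},
  {"offset":[0.59,0.63,0],"rotation":[0,0,0],"claw":0.1},
  {"offset":[0.59,0.63,0],"rotation":[0,0,0],"claw":0.1},
  {"offset":[0.59,0.63,0],"rotation":[0,0,0],"claw":0.1},
  {"offset":[0.59,0.63,0],"rotation":[0,0,0],"claw":0.1},
  {"offset":[0.59,0.63,0.2],"rotation":[0,0,0],"claw":0.1},
  {"offset":[0.59,0.63,0.4],"rotation":[0,0,0],"claw":0.1},
  {"offset":[0.59,0.63,0.5],"rotation":[0,0,0],"claw":0.1},
  {"offset":[0.59,0.63,0.58],"rotation":[0,0,0],"claw":0.1},
  {"offset":[0.59,0.63,0.61],"rotation":[0,0,0],"claw":0.1},
  {"offset":[0.59,0.63,0.61],"rotation":[0,0,0],"claw":0.1},
  {"offset":[0.59,0.63,0.61],"rotation":[0,0,0],"claw":0.1},
])

```text
clock: 13.6
tcp_pos: [0.6311, 0.1345, -0.0073]
orientation: [1.968, 2.448, 0.001]
contact_force: [1.3, 1.0, -0.6]
grip_width: 0.0254
gripper_force: 49.4
```

Emit:
drive_tool([
  {"offset":[0,0,0.01],"rotation":[0,0,0],"claw":0.1},
  {"offset":[0,0,0.01],"rotation":[0,0,0],"claw":0.1},
  {"offset":[0,0,0.01],"rotation":[0,0,0],"claw":0.4},
  {"offset":[0,0,0.01],"rotation":[0,0,0],"claw":0.5},
  {"offset":[0,0,0.01],"rotation":[0,0,0],"claw":0.6},
  {"offset":[0,0,0.01],"rotation":[0,0,0],"claw":0.6},
  {"offset":[0,0,0.01],"rotation":[0,0,0],"claw":0.6},
  {"offset":[0,0,-0.2],"rotation":[0,0,0],"claw":0.6},
  {"offset":[0,0,-0.4],"rotation":[0,0,0],"claw":0.6},
  {"offset":[0,0,-0.65],"rotation":[0,0,0],"claw":0.7},
  {"offset":[0,0,-0.65],"rotation":[0,0,0],"claw":0.7},
  {"offset":[0,0,-0.65],"rotation":[0,0,0],"claw":0.7},
])

```text
clock: 14.6
tcp_pos: [0.6325, 0.1357, 0.0922]
orientation: [1.966, 2.446, 0.007]
contact_force: [0.2, 0.6, -0.4]
grip_width: 0.0596
gripper_force: 0.0
```

```bash
python3 chk.py .632 .1345 .03 scene wrist top; python3 - <<'E'
from h import *
plan(now(),[(.636,.0,.08,12.2)]);plan(tgt(.636,.0,.08,12.2),[(.6395,-.09,.08,12.2)])
E
```

```text
scene 139 top z 0.0448 mid [0.6315 0.1328] all [0.6298 0.1307]
wrist 1538 top z 0.0442 mid [0.6311 0.1372] all [0.6314 0.1388]
top none
(0.636, 0.0, 0.08, 12.2) ->off [-0.885 -0.152  0.056] rot [-0.001  0.     0.002]
(0.6395, -0.09, 0.08, 12.2) ->off [-0.591 -0.104  0.   ] rot [0. 0. 0.]
```

The large collet is seated with its top at 44 mm. Next is the flange.

Emit:
drive_tool([
  {"offset":[-0.25,-0.05,0],"rotation":[0,0,0],"claw":0.7},
  {"offset":[-0.5,-0.1,0],"rotation":[0,0,0],"claw":0.7},
  {"offset":[-0.75,-0.14,0],"rotation":[0,0,0],"claw":0.7},
  {"offset":[-0.99,-0.17,0.05],"rotation":[0,0,0],"claw":0.7},
  {"offset":[-0.99,-0.17,0.05],"rotation":[0,0,0],"claw":0.7},
  {"offset":[-0.99,-0.17,0.05],"rotation":[0,0,0],"claw":0.7},
])

```text
clock: 15.25
tcp_pos: [0.6363, -0.0197, 0.0796]
orientation: [-1.974, -2.442, 0.006]
contact_force: [0.0, 0.7, -0.4]
grip_width: 0.0595
gripper_force: 0.0
```

Emit:
drive_tool([
  {"offset":[-0.25,-0.04,0],"rotation":[0,0,0],"claw":0.7},
  {"offset":[-0.49,-0.085,0],"rotation":[0,0,0],"claw":0.7},
  {"offset":[-0.49,-0.085,0],"rotation":[0,0,0],"claw":0.7},
  {"offset":[-0.49,-0.085,0],"rotation":[0,0,0],"claw":0.7},
  {"offset":[-0.49,-0.085,0],"rotation":[0,0,0],"claw":0.7},
])

```text
clock: 15.67
tcp_pos: [0.6406, -0.0882, 0.0813]
orientation: [-1.965, -2.449, -0.001]
contact_force: [0.2, 0.9, 0.3]
grip_width: 0.0602
gripper_force: 0.0
```

```bash
python3 - <<'E'
from h import *
print(now()[0]);plan(now(),[(.6395,-.09,-.0155,12.2)])
d=f('wrist');W=cloud(d)
V=W.reshape(-1,3)
d=f('top');V=cloud(d).reshape(-1,3)
for lo in(.007,.008,.009):
    m=(V[:,0]>.41)&(V[:,0]<.61)&(V[:,1]>.25)&(V[:,1]<.44)&(V[:,2]>lo)&(V[:,2]<.03)
    # keep largest cluster: drop points far from the tray center
    m&=np.hypot(V[:,0]-.51,V[:,1]-.348)<.09
    p=V[m];r=cv2.minAreaRect((p[:,:2]*1000).astype(np.float32));print(lo,m.sum(),np.round(r[0],1),np.round(r[1],1),r[2])
    a=np.radians(r[2]);q=(p[:,:2]-np.array(r[0])/1000)@np.array([[np.cos(a),-np.sin(a)],[np.sin(a),np.cos(a)]])
    inn=q[(abs(q[:,0])<.033)&(abs(q[:,1])<.05)];print(np.round(inn,3)[:, 1] if len(inn)<40 else np.percentile(inn[:,1],[5,50,95]), 'long axis dir',np.round([-np.sin(a),np.cos(a)],3))
E
```

```text
[ 0.64062721 -0.08820326  0.08125897]
(0.6395, -0.09, -0.0155, 12.2) ->off [-0.011 -0.009  0.645] rot [-0.    -0.001  0.003]
0.007 203 [502.8 337.8] [112.2 142.6] 54.68943405151367
[-0.04205013 -0.01140371  0.03995472] long axis dir [-0.816  0.578]
0.008 182 [502.8 337.8] [112.2 142.6] 54.68943405151367
[-0.04105593 -0.01159064  0.04128006] long axis dir [-0.816  0.578]
0.009 154 [510.4 348.6] [ 85.8 142.6] 54.697200775146484
[-0.011 -0.013 -0.012 -0.012 -0.013 -0.013 -0.012 -0.014 -0.011 -0.013
 -0.012 -0.011 -0.013 -0.011 -0.013] long axis dir [-0.816  0.578]
```

Emit:
drive_tool([
  {"offset":[-0.01,-0.01,0.2],"rotation":[0,0,0],"claw":0.7},
  {"offset":[-0.01,-0.01,0.4],"rotation":[0,0,0],"claw":0.7},
  {"offset":[-0.01,-0.01,0.55],"rotation":[0,0,0],"claw":0.7},
  {"offset":[-0.01,-0.01,0.62],"rotation":[0,0,0],"claw":0.7},
  {"offset":[-0.01,-0.01,0.64],"rotation":[0,0,0],"claw":0.7},
  {"offset":[-0.01,-0.01,0.64],"rotation":[0,0,0],"claw":0.2},
  {"offset":[-0.01,-0.01,0.64],"rotation":[0,0,0],"claw":0.2},
  {"offset":[-0.01,-0.01,0.64],"rotation":[0,0,0],"claw":0.2},
  {"offset":[-0.01,-0.01,0.64],"rotation":[0,0,0],"claw":0.2},
  {"offset":[-0.01,-0.01,0.64],"rotation":[0,0,0],"claw":0.2},
  {"offset":[-0.01,-0.01,0.64],"rotation":[0,0,0],"claw":0.2},
  {"offset":[-0.01,-0.01,0.64],"rotation":[0,0,0],"claw":0.2},
], force=70)

```text
clock: 16.77
tcp_pos: [0.6411, -0.0913, -0.0121]
orientation: [1.966, 2.448, 0.003]
contact_force: [-2.6, 1.3, 6.5]
grip_width: 0.0313
gripper_force: 70.0
```

Emit:
drive_tool([
  {"offset":[0,0,-0.25],"rotation":[0,0,0],"claw":0.2},
  {"offset":[0,0,-0.5],"rotation":[0,0,0],"claw":0.2},
  {"offset":[0,0,-0.8],"rotation":[0,0,0],"claw":0.2},
  {"offset":[0,0,-0.8],"rotation":[0,0,0],"claw":0.2},
  {"offset":[0,0,-0.8],"rotation":[0,0,0],"claw":0.2},
  {"offset":[0,0,-0.8],"rotation":[0,0,0],"claw":0.2},
])

```text
clock: 17.27
tcp_pos: [0.6392, -0.0923, 0.1055]
orientation: [-1.968, -2.448, 0.001]
contact_force: [-0.6, 0.1, -4.8]
grip_width: 0.0313
gripper_force: 71.2
```

```bash
python3 - <<'E'
from h import *
print(now()[0]);plan(now(),[(.60,.04,.105,12.2)]);plan(tgt(.60,.04,.105,12.2),[(.57,.17,.105,12.2)]);plan(tgt(.57,.17,.105,12.2),[(.53,.28,.105,12.2)]);plan(tgt(.53,.28,.105,12.2),[(.4867,.3654,.105,12.2)])
E
```

```text
[ 0.63915853 -0.0923499   0.10548832]
(0.6, 0.04, 0.105, 12.2) ->off [ 0.918 -0.065  0.003] rot [-0.     0.     0.002]
(0.57, 0.17, 0.105, 12.2) ->off [ 0.889 -0.012  0.   ] rot [0. 0. 0.]
(0.53, 0.28, 0.105, 12.2) ->off [ 0.773 -0.106  0.   ] rot [0. 0. 0.]
(0.4867, 0.3654, 0.105, 12.2) ->off [ 0.617 -0.162  0.   ] rot [0. 0. 0.]
```

Emit:
drive_tool([
  {"offset":[0.2,-0.02,0],"rotation":[0,0,0],"claw":0.2},
  {"offset":[0.45,-0.03,0],"rotation":[0,0,0],"claw":0.2},
  {"offset":[0.7,-0.05,0],"rotation":[0,0,0],"claw":0.2},
  {"offset":[0.92,-0.065,0],"rotation":[0,0,0],"claw":0.2},
  {"offset":[0.92,-0.065,0],"rotation":[0,0,0],"claw":0.2},
])

```text
clock: 17.68
tcp_pos: [0.5962, 0.0506, 0.1039]
orientation: [-1.95, -2.454, -0.001]
contact_force: [-1.1, 2.1, -4.6]
grip_width: 0.0307
gripper_force: 71.1
```

Emit:
drive_tool([
  {"offset":[0.25,0,0],"rotation":[0,0,0],"claw":0.2},
  {"offset":[0.5,0,0],"rotation":[0,0,0],"claw":0.2},
  {"offset":[0.75,-0.01,0],"rotation":[0,0,0],"claw":0.2},
  {"offset":[0.9,-0.01,0],"rotation":[0,0,0],"claw":0.2},
  {"offset":[0.9,-0.01,0],"rotation":[0,0,0],"claw":0.2},
])

```text
clock: 18.1
tcp_pos: [0.5663, 0.1796, 0.1042]
orientation: [-1.953, -2.454, -0.0]
contact_force: [-0.3, 0.9, -3.5]
grip_width: 0.0308
gripper_force: 71.1
```

Emit:
drive_tool([
  {"offset":[0.25,-0.03,0],"rotation":[0,0,0],"claw":0.2},
  {"offset":[0.5,-0.07,0],"rotation":[0,0,0],"claw":0.2},
  {"offset":[0.77,-0.1,0],"rotation":[0,0,0],"claw":0.2},
  {"offset":[0.77,-0.1,0],"rotation":[0,0,0],"claw":0.2},
  {"offset":[0.77,-0.1,0],"rotation":[0,0,0],"claw":0.2},
])

```text
clock: 18.52
tcp_pos: [0.5277, 0.2846, 0.1041]
orientation: [-1.958, -2.453, 0.003]
contact_force: [0.9, -0.7, -4.1]
grip_width: 0.0311
gripper_force: 71.1
```

```bash
python3 - <<'E'
from h import *
print(now()[0]);plan(now(),[(.4867,.3654,.085,12.2),(.4867,.3654,-.010,12.2)])
E
```

```text
[0.52772136 0.28456857 0.10412515]
(0.4867, 0.3654, 0.085, 12.2) ->off [ 0.586 -0.147  0.129] rot [-0.002 -0.     0.005]
(0.4867, 0.3654, -0.01, 12.2) ->off [ 0.585 -0.145  0.762] rot [-0.002 -0.     0.005]
```

Emit:
drive_tool([
  {"offset":[0.25,-0.06,0],"rotation":[0,0,0],"claw":0.2},
  {"offset":[0.45,-0.11,0],"rotation":[0,0,0],"claw":0.2},
  {"offset":[0.585,-0.145,0],"rotation":[0,0,0],"claw":0.2},
  {"offset":[0.585,-0.145,0],"rotation":[0,0,0],"claw":0.2},
  {"offset":[0.585,-0.145,0],"rotation":[0,0,0],"claw":0.2},
  {"offset":[0.585,-0.145,0],"rotation":[0,0,0],"claw":0.2},
  {"offset":[0.585,-0.145,0.2],"rotation":[0,0,0],"claw":0.2},
  {"offset":[0.585,-0.145,0.4],"rotation":[0,0,0],"claw":0.2},
  {"offset":[0.585,-0.145,0.6],"rotation":[0,0,0],"claw":0.2},
  {"offset":[0.585,-0.145,0.7],"rotation":[0,0,0],"claw":0.2},
  {"offset":[0.585,-0.145,0.735],"rotation":[0,0,0],"claw":0.2},
  {"offset":[0.585,-0.145,0.75],"rotation":[0,0,0],"claw":0.2},
  {"offset":[0.585,-0.145,0.75],"rotation":[0,0,0],"claw":0.2},
  {"offset":[0.585,-0.145,0.75],"rotation":[0,0,0],"claw":0.2},
])

```text
clock: 19.68
tcp_pos: [0.4917, 0.3636, -0.0049]
orientation: [1.968, 2.448, 0.004]
contact_force: [-0.7, -1.4, -3.3]
grip_width: 0.0311
gripper_force: 70.9
```

Emit:
drive_tool([
  {"offset":[0,-0.015,0.012],"rotation":[0,0,0],"claw":0.2},
  {"offset":[0,-0.015,0.012],"rotation":[0,0,0],"claw":0.2},
  {"offset":[0,-0.015,0.012],"rotation":[0,0,0],"claw":0.2},
])

```text
clock: 19.93
tcp_pos: [0.4885, 0.3627, -0.0076]
orientation: [1.967, 2.449, 0.001]
contact_force: [0.6, 0.6, -4.2]
grip_width: 0.0313
gripper_force: 70.9
```

Emit:
drive_tool([
  {"offset":[0,-0.01,0.014],"rotation":[0,0,0],"claw":0.2},
  {"offset":[0,-0.01,0.014],"rotation":[0,0,0],"claw":0.2},
  {"offset":[0,-0.01,0.014],"rotation":[0,0,0],"claw":0.2},
])

```text
clock: 20.18
tcp_pos: [0.4879, 0.3627, -0.0091]
orientation: [1.967, 2.448, 0.003]
contact_force: [-0.3, -2.5, 6.6]
grip_width: 0.031
gripper_force: 72.0
```

Emit:
drive_tool([
  {"offset":[0,0,0],"rotation":[0,0,0],"claw":0.5},
  {"offset":[0,0,0],"rotation":[0,0,0],"claw":0.6},
  {"offset":[0,0,0],"rotation":[0,0,0],"claw":0.65},
  {"offset":[0,0,0],"rotation":[0,0,0],"claw":0.65},
  {"offset":[0,0,-0.2],"rotation":[0,0,0],"claw":0.65},
  {"offset":[0,0,-0.4],"rotation":[0,0,0],"claw":0.65},
  {"offset":[0,0,-0.75],"rotation":[0,0,0],"claw":0.65},
  {"offset":[0,0,-0.75],"rotation":[0,0,0],"claw":0.65},
  {"offset":[0,0,-0.75],"rotation":[0,0,0],"claw":0.65},
  {"offset":[0,0,-0.75],"rotation":[0,0,0],"claw":0.65},
])

```text
clock: 21.02
tcp_pos: [0.4872, 0.3623, 0.1027]
orientation: [1.968, 2.448, 0.002]
contact_force: [0.3, -0.1, 0.1]
grip_width: 0.0553
gripper_force: 0.0
```

```bash
python3 chk.py .487 .365 .035 wrist top scene; python3 - <<'E'
from h import *
print(now()[0]);plan(now(),[(.50,.24,.105,12.2)]);plan(tgt(.50,.24,.105,12.2),[(.49,.10,.105,10)]);plan(tgt(.49,.10,.105,10),[(.46,-.03,.105,0)]);plan(tgt(.46,-.03,.105,0),[(.4345,-.082,.08,0)])
E
```

```text
wrist 1454 top z 0.0345 mid [0.4876 0.3657] all [0.4876 0.3657]
top none
scene 131 top z 0.0354 mid [0.4882 0.3622] all [0.488  0.3612]
[0.4860145 0.3611858 0.1004554]
(0.5, 0.24, 0.105, 12.2) ->off [-0.809 -0.083 -0.029] rot [-0.001  0.001  0.002]
(0.49, 0.1, 0.105, 10) ->off [-0.898 -0.262  0.   ] rot [0.    0.    0.019]
(0.46, -0.03, 0.105, 0) ->off [-0.819 -0.347  0.   ] rot [0.    0.    0.087]
(0.4345, -0.082, 0.08, 0) ->off [-0.347 -0.17   0.167] rot [0. 0. 0.]
```

The flange is seated with its top at 34.5 mm, within 2 mm of centre. Next is the bushing.

Emit:
drive_tool([
  {"offset":[-0.25,-0.03,-0.02],"rotation":[0,0,0],"claw":0.6},
  {"offset":[-0.5,-0.05,-0.03],"rotation":[0,0,0],"claw":0.6},
  {"offset":[-0.81,-0.08,-0.03],"rotation":[0,0,0],"claw":0.6},
  {"offset":[-0.81,-0.08,-0.03],"rotation":[0,0,0],"claw":0.6},
])

```text
clock: 21.5
tcp_pos: [0.5021, 0.2311, 0.1042]
orientation: [1.977, 2.439, -0.012]
contact_force: [0.3, -0.6, -0.9]
grip_width: 0.0512
gripper_force: 0.0
```

Emit:
drive_tool([
  {"offset":[-0.25,-0.08,0],"rotation":[0,0,0],"claw":0.6},
  {"offset":[-0.5,-0.15,0],"rotation":[0,0,0.01],"claw":0.6},
  {"offset":[-0.75,-0.22,0],"rotation":[0,0,0.02],"claw":0.6},
  {"offset":[-0.9,-0.26,0],"rotation":[0,0,0.02],"claw":0.6},
])

```text
clock: 21.83
tcp_pos: [0.4907, 0.0957, 0.105]
orientation: [-2.021, -2.404, 0.007]
contact_force: [0.0, -0.7, 1.0]
grip_width: 0.0512
gripper_force: 0.0
```

Emit:
drive_tool([
  {"offset":[-0.25,-0.1,0],"rotation":[0,0,0.03],"claw":0.6},
  {"offset":[-0.5,-0.2,0],"rotation":[0,0,0.06],"claw":0.6},
  {"offset":[-0.82,-0.34,0],"rotation":[0,0,0.087],"claw":0.6},
  {"offset":[-0.82,-0.34,0],"rotation":[0,0,0.087],"claw":0.6},
  {"offset":[-0.82,-0.34,0],"rotation":[0,0,0.087],"claw":0.6},
])

```text
clock: 22.25
tcp_pos: [0.4616, -0.0338, 0.1052]
orientation: [-2.225, -2.216, 0.006]
contact_force: [-0.1, 0.3, 0.5]
grip_width: 0.0511
gripper_force: 0.0
```

```bash
python3 - <<'E'
from h import *
print(now()[0]);plan(now(),[(.4345,-.082,.08,0),(.4345,-.082,-.0155,0)])
E
```

```text
[ 0.46157105 -0.0337986   0.10524715]
(0.4345, -0.082, 0.08, 0) ->off [-0.322 -0.179  0.169] rot [-0.002  0.001 -0.002]
(0.4345, -0.082, -0.0155, 0) ->off [-0.321 -0.176  0.806] rot [-0.002  0.001 -0.002]
```

Emit:
drive_tool([
  {"offset":[-0.2,-0.1,0],"rotation":[0,0,0],"claw":0.6},
  {"offset":[-0.32,-0.178,0.1],"rotation":[0,0,0],"claw":0.6},
  {"offset":[-0.32,-0.178,0.17],"rotation":[0,0,0],"claw":0.6},
  {"offset":[-0.32,-0.178,0.17],"rotation":[0,0,0],"claw":0.6},
  {"offset":[-0.32,-0.178,0.17],"rotation":[0,0,0],"claw":0.6},
  {"offset":[-0.32,-0.178,0.17],"rotation":[0,0,0],"claw":0.6},
])

```text
clock: 22.75
tcp_pos: [0.4381, -0.0758, 0.0812]
orientation: [-2.215, -2.227, -0.002]
contact_force: [-0.1, 1.1, 0.1]
grip_width: 0.0515
gripper_force: 0.0
```

```bash
python3 - <<'E'
from h import *
print(now()[0]);plan(now(),[(.4345,-.082,.08,0),(.4345,-.082,-.0155,0)])
E
```

```text
[ 0.43810371 -0.07580296  0.08124816]
(0.4345, -0.082, 0.08, 0) ->off [-0.041 -0.024  0.008] rot [ 0.    -0.     0.003]
(0.4345, -0.082, -0.0155, 0) ->off [-0.042 -0.025  0.645] rot [ 0.    -0.     0.003]
```

Emit:
drive_tool([
  {"offset":[-0.035,-0.02,0],"rotation":[0,0,0],"claw":0.6},
  {"offset":[-0.035,-0.02,0],"rotation":[0,0,0],"claw":0.6},
  {"offset":[-0.035,-0.02,0.2],"rotation":[0,0,0],"claw":0.6},
  {"offset":[-0.035,-0.02,0.4],"rotation":[0,0,0],"claw":0.6},
  {"offset":[-0.035,-0.02,0.55],"rotation":[0,0,0],"claw":0.6},
  {"offset":[-0.035,-0.02,0.62],"rotation":[0,0,0],"claw":0.6},
  {"offset":[-0.035,-0.02,0.64],"rotation":[0,0,0],"claw":0.6},
  {"offset":[-0.035,-0.02,0.64],"rotation":[0,0,0],"claw":0.6},
  {"offset":[-0.035,-0.02,0.64],"rotation":[0,0,0],"claw":0.15},
  {"offset":[-0.035,-0.02,0.64],"rotation":[0,0,0],"claw":0.15},
  {"offset":[-0.035,-0.02,0.64],"rotation":[0,0,0],"claw":0.15},
  {"offset":[-0.035,-0.02,0.64],"rotation":[0,0,0],"claw":0.15},
  {"offset":[-0.035,-0.02,0.64],"rotation":[0,0,0],"claw":0.15},
  {"offset":[-0.035,-0.02,0.64],"rotation":[0,0,0],"claw":0.15},
  {"offset":[-0.035,-0.02,0.64],"rotation":[0,0,0],"claw":0.15},
], force=60)

```text
clock: 24.0
tcp_pos: [0.4352, -0.0829, -0.0134]
orientation: [2.217, 2.223, 0.002]
contact_force: [-1.2, 1.0, 5.5]
grip_width: 0.0267
gripper_force: 58.6
```

Emit:
drive_tool([
  {"offset":[0,0,-0.25],"rotation":[0,0,0],"claw":0.15},
  {"offset":[0,0,-0.5],"rotation":[0,0,0],"claw":0.15},
  {"offset":[0,0,-0.8],"rotation":[0,0,0],"claw":0.15},
  {"offset":[0,0,-0.8],"rotation":[0,0,0],"claw":0.15},
  {"offset":[0,0,-0.8],"rotation":[0,0,0],"claw":0.15},
  {"offset":[0,0,-0.8],"rotation":[0,0,0],"claw":0.15},
])

```text
clock: 24.5
tcp_pos: [0.434, -0.0832, 0.1054]
orientation: [2.218, 2.223, 0.0]
contact_force: [-0.6, -0.3, -3.0]
grip_width: 0.0268
gripper_force: 60.1
```

```bash
python3 - <<'E'
from h import *
print(now()[0]);plan(now(),[(.48,.05,.105,0)]);plan(tgt(.48,.05,.105,0),[(.52,.19,.105,0)]);plan(tgt(.52,.19,.105,0),[(.5439,.3249,.105,0)])
E
```

```text
[ 0.43395784 -0.0832061   0.10539416]
(0.48, 0.05, 0.105, 0) ->off [0.887 0.309 0.002] rot [0.001 0.    0.001]
(0.52, 0.19, 0.105, 0) ->off [0.933 0.267 0.   ] rot [0. 0. 0.]
(0.5439, 0.3249, 0.105, 0) ->off [0.899 0.159 0.   ] rot [0. 0. 0.]
```

Emit:
drive_tool([
  {"offset":[0.22,0.08,0],"rotation":[0,0,0],"claw":0.15},
  {"offset":[0.45,0.16,0],"rotation":[0,0,0],"claw":0.15},
  {"offset":[0.68,0.24,0],"rotation":[0,0,0],"claw":0.15},
  {"offset":[0.89,0.31,0],"rotation":[0,0,0],"claw":0.15},
  {"offset":[0.89,0.31,0],"rotation":[0,0,0],"claw":0.15},
])

```text
clock: 24.92
tcp_pos: [0.4811, 0.0587, 0.1041]
orientation: [-2.206, -2.232, -0.006]
contact_force: [-0.2, -0.1, -2.1]
grip_width: 0.0268
gripper_force: 60.1
```

Emit:
drive_tool([
  {"offset":[0.25,0.07,0],"rotation":[0,0,0],"claw":0.15},
  {"offset":[0.5,0.14,0],"rotation":[0,0,0],"claw":0.15},
  {"offset":[0.75,0.2,0],"rotation":[0,0,0],"claw":0.15},
  {"offset":[0.93,0.26,0],"rotation":[0,0,0],"claw":0.15},
  {"offset":[0.93,0.26,0],"rotation":[0,0,0],"claw":0.15},
])

```text
clock: 25.33
tcp_pos: [0.5184, 0.1981, 0.1038]
orientation: [-2.206, -2.231, -0.004]
contact_force: [0.7, 0.6, -1.6]
grip_width: 0.0265
gripper_force: 60.1
```

Emit:
drive_tool([
  {"offset":[0.22,0.04,0],"rotation":[0,0,0],"claw":0.15},
  {"offset":[0.45,0.08,0],"rotation":[0,0,0],"claw":0.15},
  {"offset":[0.68,0.12,0],"rotation":[0,0,0],"claw":0.15},
  {"offset":[0.85,0.15,0],"rotation":[0,0,0],"claw":0.15},
  {"offset":[0.85,0.15,0],"rotation":[0,0,0],"claw":0.15},
  {"offset":[0.85,0.15,0],"rotation":[0,0,0],"claw":0.15},
  {"offset":[0.85,0.15,0],"rotation":[0,0,0],"claw":0.15},
])

```text
clock: 25.92
tcp_pos: [0.54, 0.3162, 0.103]
orientation: [-2.218, -2.225, 0.006]
contact_force: [-0.5, -1.1, -2.0]
grip_width: 0.0266
gripper_force: 60.0
```

```bash
python3 - <<'E'
from h import *
print(now()[0]);plan(now(),[(.5439,.3249,-.009,0)])
E
```

```text
[0.54004356 0.31624162 0.10301098]
(0.5439, 0.3249, -0.009, 0) ->off [0.06  0.028 0.746] rot [-0.001  0.001  0.001]
```

Emit:
drive_tool([
  {"offset":[0.055,0.025,0.1],"rotation":[0,0,0],"claw":0.15},
  {"offset":[0.055,0.025,0.3],"rotation":[0,0,0],"claw":0.15},
  {"offset":[0.055,0.025,0.5],"rotation":[0,0,0],"claw":0.15},
  {"offset":[0.055,0.025,0.65],"rotation":[0,0,0],"claw":0.15},
  {"offset":[0.055,0.025,0.72],"rotation":[0,0,0],"claw":0.15},
  {"offset":[0.055,0.025,0.74],"rotation":[0,0,0],"claw":0.15},
  {"offset":[0.055,0.025,0.74],"rotation":[0,0,0],"claw":0.15},
])

```text
clock: 26.5
tcp_pos: [0.5446, 0.325, -0.0064]
orientation: [2.219, 2.224, -0.003]
contact_force: [0.3, 0.5, -1.4]
grip_width: 0.0267
gripper_force: 60.0
```

Emit:
drive_tool([
  {"offset":[0,0,0.012],"rotation":[0,0,0],"claw":0.15},
  {"offset":[0,0,0.012],"rotation":[0,0,0],"claw":0.15},
  {"offset":[0,0,0.012],"rotation":[0,0,0],"claw":0.15},
])

```text
clock: 26.75
tcp_pos: [0.5456, 0.3268, -0.0063]
orientation: [2.218, 2.224, 0.003]
contact_force: [-0.4, -0.6, -2.3]
grip_width: 0.0268
gripper_force: 60.0
```

Emit:
drive_tool([
  {"offset":[0,0,0.015],"rotation":[0,0,0],"claw":0.15},
  {"offset":[0,0,0.015],"rotation":[0,0,0],"claw":0.15},
  {"offset":[0,0,0.015],"rotation":[0,0,0],"claw":0.15},
])

```text
clock: 27.0
tcp_pos: [0.5448, 0.3263, -0.0097]
orientation: [2.218, 2.225, 0.0]
contact_force: [-0.6, -0.7, -2.3]
grip_width: 0.0268
gripper_force: 60.0
```

Emit:
drive_tool([
  {"offset":[0,0,0],"rotation":[0,0,0],"claw":0.4},
  {"offset":[0,0,0],"rotation":[0,0,0],"claw":0.5},
  {"offset":[0,0,0],"rotation":[0,0,0],"claw":0.55},
  {"offset":[0,0,0],"rotation":[0,0,0],"claw":0.55},
  {"offset":[0,0,-0.2],"rotation":[0,0,0],"claw":0.55},
  {"offset":[0,0,-0.4],"rotation":[0,0,0],"claw":0.55},
  {"offset":[0,0,-0.75],"rotation":[0,0,0],"claw":0.55},
  {"offset":[0,0,-0.75],"rotation":[0,0,0],"claw":0.55},
  {"offset":[0,0,-0.75],"rotation":[0,0,0],"claw":0.55},
  {"offset":[0,0,-0.75],"rotation":[0,0,0],"claw":0.55},
])

```text
clock: 27.83
tcp_pos: [0.5452, 0.3265, 0.1034]
orientation: [2.218, 2.224, 0.003]
contact_force: [0.2, -1.0, -0.7]
grip_width: 0.0469
gripper_force: 0.0
```

```bash
python3 chk.py .544 .325 .035 wrist top scene; python3 - <<'E'
from h import *
print(now()[0]);plan(now(),[(.55,.19,.105,15)])
for a,b in(((.55,.19,.105,15),(.58,.06,.105,30)),((.58,.06,.105,30),(.60,-.08,.105,48.5)),((.60,-.08,.105,48.5),(.6265,-.192,.08,48.5))): plan(tgt(*a),[b])
E
```

```text
wrist 1232 top z 0.0414 mid [0.5454 0.3282] all [0.5454 0.3282]
top none
scene 130 top z 0.0425 mid [0.5458 0.3242] all [0.5455 0.3241]
[0.54383308 0.32547517 0.10090311]
(0.55, 0.19, 0.105, 15) ->off [-0.903  0.038 -0.026] rot [-0.001  0.001 -0.129]
(0.58, 0.06, 0.105, 30) ->off [-0.889 -0.031  0.   ] rot [ 0.     0.    -0.131]
(0.6, -0.08, 0.105, 48.5) ->off [-0.875 -0.351  0.   ] rot [ 0.     0.    -0.161]
(0.6265, -0.192, 0.08, 48.5) ->off [-0.627 -0.442  0.167] rot [0. 0. 0.]
```

The bushing is seated with its top at 41 mm. Last is the bar.

Emit:
drive_tool([
  {"offset":[-0.25,0.01,-0.02],"rotation":[0,0,-0.05],"claw":0.5},
  {"offset":[-0.5,0.02,-0.03],"rotation":[0,0,-0.1],"claw":0.5},
  {"offset":[-0.75,0.03,-0.03],"rotation":[0,0,-0.13],"claw":0.5},
  {"offset":[-0.9,0.04,-0.03],"rotation":[0,0,-0.13],"claw":0.5},
  {"offset":[-0.9,0.04,-0.03],"rotation":[0,0,-0.13],"claw":0.5},
])

```text
clock: 28.4
tcp_pos: [0.5513, 0.1832, 0.1048]
orientation: [1.921, 2.485, -0.01]
contact_force: [0.6, -0.3, -0.5]
grip_width: 0.0422
gripper_force: 0.0
```

Emit:
drive_tool([
  {"offset":[-0.25,-0.01,0],"rotation":[0,0,-0.05],"claw":0.5},
  {"offset":[-0.5,-0.02,0],"rotation":[0,0,-0.1],"claw":0.5},
  {"offset":[-0.75,-0.03,0],"rotation":[0,0,-0.13],"claw":0.5},
  {"offset":[-0.89,-0.03,0],"rotation":[0,0,-0.13],"claw":0.5},
  {"offset":[-0.89,-0.03,0],"rotation":[0,0,-0.13],"claw":0.5},
])

```text
clock: 28.82
tcp_pos: [0.5821, 0.0542, 0.1051]
orientation: [-1.583, -2.713, 0.006]
contact_force: [0.9, 0.2, 0.9]
grip_width: 0.043
gripper_force: 0.0
```

Emit:
drive_tool([
  {"offset":[-0.25,-0.1,0],"rotation":[0,0,-0.05],"claw":0.5},
  {"offset":[-0.5,-0.2,0],"rotation":[0,0,-0.1],"claw":0.5},
  {"offset":[-0.75,-0.3,0],"rotation":[0,0,-0.16],"claw":0.5},
  {"offset":[-0.87,-0.35,0],"rotation":[0,0,-0.16],"claw":0.5},
  {"offset":[-0.87,-0.35,0],"rotation":[0,0,-0.16],"claw":0.5},
])

```text
clock: 29.23
tcp_pos: [0.6008, -0.0846, 0.1051]
orientation: [-1.13, -2.93, 0.004]
contact_force: [-0.5, -0.4, 0.2]
grip_width: 0.0426
gripper_force: 0.0
```

Emit:
drive_tool([
  {"offset":[-0.2,-0.15,0],"rotation":[0,0,0],"claw":0.5},
  {"offset":[-0.4,-0.3,0],"rotation":[0,0,0],"claw":0.5},
  {"offset":[-0.6,-0.42,0.05],"rotation":[0,0,0],"claw":0.5},
  {"offset":[-0.6,-0.42,0.17],"rotation":[0,0,0],"claw":0.5},
  {"offset":[-0.6,-0.42,0.17],"rotation":[0,0,0],"claw":0.5},
  {"offset":[-0.6,-0.42,0.17],"rotation":[0,0,0],"claw":0.5},
])

```text
clock: 29.73
tcp_pos: [0.6255, -0.1826, 0.0799]
orientation: [-1.115, -2.933, -0.002]
contact_force: [0.2, 0.7, 0.0]
grip_width: 0.043
gripper_force: 0.0
```

```bash
python3 - <<'E'
from h import *
print(now()[0]);plan(now(),[(.6265,-.192,-.027,48.5)])
E
```

```text
[ 0.62547898 -0.18257622  0.07991749]
(0.6265, -0.192, -0.027, 48.5) ->off [-0.05  -0.042  0.713] rot [-0.    -0.002 -0.001]
```

Emit:
drive_tool([
  {"offset":[-0.05,-0.04,0.1],"rotation":[0,0,0],"claw":0.5},
  {"offset":[-0.05,-0.04,0.3],"rotation":[0,0,0],"claw":0.5},
  {"offset":[-0.05,-0.04,0.5],"rotation":[0,0,0],"claw":0.5},
  {"offset":[-0.05,-0.04,0.62],"rotation":[0,0,0],"claw":0.5},
  {"offset":[-0.05,-0.04,0.68],"rotation":[0,0,0],"claw":0.5},
  {"offset":[-0.05,-0.04,0.71],"rotation":[0,0,0],"claw":0.5},
  {"offset":[-0.05,-0.04,0.71],"rotation":[0,0,0],"claw":0.5},
], force=60)

```text
clock: 30.32
tcp_pos: [0.6283, -0.1933, -0.0252]
orientation: [-1.116, -2.936, -0.001]
contact_force: [-0.6, -0.0, 0.1]
grip_width: 0.0426
gripper_force: 0.0
```

Emit:
drive_tool([
  {"offset":[0,0,0.01],"rotation":[0,0,0],"claw":0.05},
  {"offset":[0,0,0.01],"rotation":[0,0,0],"claw":0.05},
  {"offset":[0,0,0.01],"rotation":[0,0,0],"claw":0.05},
  {"offset":[0,0,0.01],"rotation":[0,0,0],"claw":0.05},
  {"offset":[0,0,0.01],"rotation":[0,0,0],"claw":0.05},
  {"offset":[0,0,0.01],"rotation":[0,0,0],"claw":0.05},
  {"offset":[0,0,0.01],"rotation":[0,0,0],"claw":0.05},
  {"offset":[0,0,0.01],"rotation":[0,0,0],"claw":0.05},
])

```text
clock: 30.98
tcp_pos: [0.6292, -0.1945, -0.0249]
orientation: [1.117, 2.934, 0.0]
contact_force: [-1.5, 1.1, 7.5]
grip_width: 0.0142
gripper_force: 60.9
```

Emit:
drive_tool([
  {"offset":[0,0,-0.25],"rotation":[0,0,0],"claw":0.05},
  {"offset":[0,0,-0.5],"rotation":[0,0,0],"claw":0.05},
  {"offset":[0,0,-0.85],"rotation":[0,0,0],"claw":0.05},
  {"offset":[0,0,-0.85],"rotation":[0,0,0],"claw":0.05},
  {"offset":[0,0,-0.85],"rotation":[0,0,0],"claw":0.05},
  {"offset":[0,0,-0.85],"rotation":[0,0,0],"claw":0.05},
])

```text
clock: 31.48
tcp_pos: [0.6276, -0.1948, 0.1008]
orientation: [1.119, 2.935, -0.001]
contact_force: [-0.8, 0.4, -3.0]
grip_width: 0.014
gripper_force: 59.9
```

```bash
python3 - <<'E'
from h import *
d=f('wrist');save(d,'w5.png')
print(now()[0]);plan(now(),[(.58,-.07,.105,38)])
for a,b in(((.58,-.07,.105,38),(.52,.06,.105,25)),((.52,.06,.105,25),(.4255,.177,.105,16.5))): plan(tgt(*a),[b])
E
```

```text
[ 0.62653029 -0.19468653  0.09925348]
(0.58, -0.07, 0.105, 38) ->off [ 0.785  0.414 -0.037] rot [-0.001 -0.001  0.09 ]
(0.52, 0.06, 0.105, 25) ->off [0.929 0.218 0.   ] rot [0.    0.    0.113]
(0.4255, 0.177, 0.105, 16.5) ->off [ 0.973 -0.241  0.   ] rot [0.    0.    0.074]
```

View pics/w5.png

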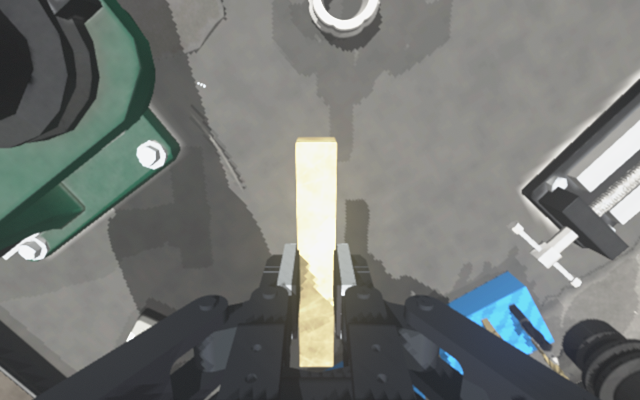

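The wrist view shows the bar held square between the pads, from (317,140) to (317,365). Carrying it to the trough.

Emit:
drive_tool([
  {"offset":[0.2,0.1,-0.04],"rotation":[0,0,0.03],"claw":0.05},
  {"offset":[0.42,0.22,-0.04],"rotation":[0,0,0.06],"claw":0.05},
  {"offset":[0.62,0.33,-0.04],"rotation":[0,0,0.09],"claw":0.05},
  {"offset":[0.78,0.41,-0.04],"rotation":[0,0,0.09],"claw":0.05},
  {"offset":[0.78,0.41,-0.04],"rotation":[0,0,0.09],"claw":0.05},
])

```text
clock: 31.95
tcp_pos: [0.5776, -0.063, 0.1048]
orientation: [-1.362, -2.824, -0.001]
contact_force: [0.3, 1.1, -2.5]
grip_width: 0.0141
gripper_force: 59.9
```

Emit:
drive_tool([
  {"offset":[0.23,0.05,0],"rotation":[0,0,0.03],"claw":0.05},
  {"offset":[0.46,0.11,0],"rotation":[0,0,0.06],"claw":0.05},
  {"offset":[0.7,0.16,0],"rotation":[0,0,0.09],"claw":0.05},
  {"offset":[0.93,0.22,0],"rotation":[0,0,0.113],"claw":0.05},
  {"offset":[0.93,0.22,0],"rotation":[0,0,0.113],"claw":0.05},
])

```text
clock: 32.37
tcp_pos: [0.5169, 0.0672, 0.1054]
orientation: [-1.673, -2.652, -0.0]
contact_force: [-1.1, 1.2, -1.5]
grip_width: 0.014
gripper_force: 59.9
```

Emit:
drive_tool([
  {"offset":[0.23,-0.06,0],"rotation":[0,0,0.02],"claw":0.05},
  {"offset":[0.46,-0.12,0],"rotation":[0,0,0.04],"claw":0.05},
  {"offset":[0.7,-0.18,0],"rotation":[0,0,0.07],"claw":0.05},
  {"offset":[0.95,-0.24,0],"rotation":[0,0,0.074],"claw":0.05},
  {"offset":[0.95,-0.24,0],"rotation":[0,0,0.074],"claw":0.05},
  {"offset":[0.95,-0.24,0],"rotation":[0,0,0.074],"claw":0.05},
  {"offset":[0.95,-0.24,0],"rotation":[0,0,0.074],"claw":0.05},
])

```text
clock: 32.95
tcp_pos: [0.4284, 0.1724, 0.1058]
orientation: [-1.877, -2.518, 0.004]
contact_force: [0.2, -0.1, -2.0]
grip_width: 0.0143
gripper_force: 59.9
```

```bash
python3 - <<'E'
from h import *
p,R=now();print(p,'yaw',np.degrees(np.arctan2(R[1,1],R[0,1])));plan((p,R),[(.4255,.177,.03,16.5),(.4255,.177,-.020,16.5)])
for n in('top','scene'):
    d=f(n);W=cloud(d);V=W[(W[...,0]>.375)&(W[...,0]<.48)&(W[...,1]>.09)&(W[...,1]<.26)&(W[...,2]>.009)&(W[...,2]<.02)]
    r=cv2.minAreaRect((V[:,:2]*1000).astype(np.float32));print(n,len(V),r)
E
```

```text
[0.42838901 0.17240815 0.10582322] yaw 16.595900127017547
(0.4255, 0.177, 0.03, 16.5) ->off [ 0.035 -0.008  0.505] rot [-0.001  0.     0.001]
(0.4255, 0.177, -0.02, 16.5) ->off [ 0.035 -0.008  0.839] rot [-0.001  0.     0.001]
top 14 ((450.64031982421875, 118.98612976074219), (23.789432525634766, 10.739242553710938), 40.06162643432617)
scene 180 ((427.0498352050781, 177.2029571533203), (47.2721061706543, 134.9084930419922), 14.850458145141602)
```

Emit:
drive_tool([
  {"offset":[0.035,-0.008,0.1],"rotation":[0,0,0],"claw":0.05},
  {"offset":[0.035,-0.008,0.3],"rotation":[0,0,0],"claw":0.05},
  {"offset":[0.035,-0.008,0.5],"rotation":[0,0,0],"claw":0.05},
  {"offset":[0.035,-0.008,0.65],"rotation":[0,0,0],"claw":0.05},
  {"offset":[0.035,-0.008,0.76],"rotation":[0,0,0],"claw":0.05},
  {"offset":[0.035,-0.008,0.81],"rotation":[0,0,0],"claw":0.05},
  {"offset":[0.035,-0.008,0.83],"rotation":[0,0,0],"claw":0.05},
  {"offset":[0.035,-0.008,0.83],"rotation":[0,0,0],"claw":0.05},
])

```text
clock: 33.72
tcp_pos: [0.4265, 0.1776, -0.0178]
orientation: [-1.88, -2.517, 0.001]
contact_force: [-0.1, 0.3, -2.3]
grip_width: 0.014
gripper_force: 59.8
```

Emit:
drive_tool([
  {"offset":[0,0,0.012],"rotation":[0,0,0],"claw":0.05},
  {"offset":[0,0,0.012],"rotation":[0,0,0],"claw":0.05},
  {"offset":[0,0,0.012],"rotation":[0,0,0],"claw":0.05},
])

```text
clock: 33.97
tcp_pos: [0.427, 0.1783, -0.0185]
orientation: [1.878, 2.517, 0.002]
contact_force: [-0.1, 0.2, -2.6]
grip_width: 0.0142
gripper_force: 59.8
```

Emit:
drive_tool([
  {"offset":[0,0,0.015],"rotation":[0,0,0],"claw":0.05},
  {"offset":[0,0,0.015],"rotation":[0,0,0],"claw":0.05},
  {"offset":[0,0,0.015],"rotation":[0,0,0],"claw":0.05},
])

```text
clock: 34.22
tcp_pos: [0.4263, 0.1781, -0.0213]
orientation: [1.878, 2.518, 0.0]
contact_force: [-0.8, 0.3, -2.5]
grip_width: 0.0139
gripper_force: 59.9
```

Emit:
drive_tool([
  {"offset":[0,0,0.006],"rotation":[0,0,0],"claw":0.05},
  {"offset":[0,0,0.006],"rotation":[0,0,0],"claw":0.05},
  {"offset":[0,0,0.006],"rotation":[0,0,0],"claw":0.05},
])

```text
clock: 34.47
tcp_pos: [0.4264, 0.1782, -0.0219]
orientation: [1.878, 2.518, 0.0]
contact_force: [-0.4, -0.3, 4.9]
grip_width: 0.0139
gripper_force: 60.8
```

Emit:
drive_tool([
  {"offset":[0,0,0],"rotation":[0,0,0],"claw":0.25},
  {"offset":[0,0,0],"rotation":[0,0,0],"claw":0.35},
  {"offset":[0,0,0],"rotation":[0,0,0],"claw":0.35},
  {"offset":[0,0,0],"rotation":[0,0,0],"claw":0.35},
  {"offset":[0,0,-0.15],"rotation":[0,0,0],"claw":0.35},
  {"offset":[0,0,-0.3],"rotation":[0,0,0],"claw":0.35},
  {"offset":[0,0,-0.6],"rotation":[0,0,0],"claw":0.35},
  {"offset":[0,0,-1],"rotation":[0,0,0],"claw":0.35},
  {"offset":[0,0,-1],"rotation":[0,0,0],"claw":0.35},
  {"offset":[0,0,-1],"rotation":[0,0,0],"claw":0.35},
  {"offset":[0,0,-1],"rotation":[0,0,0],"claw":0.35},
])

```text
clock: 35.38
tcp_pos: [0.4272, 0.1783, 0.1289]
orientation: [1.878, 2.516, 0.004]
contact_force: [0.1, 0.5, -0.3]
grip_width: 0.0298
gripper_force: 0.0
```

Emit:
drive_tool([
  {"offset":[-0.9,0.2,-0.7],"rotation":[0,0,0],"claw":0.35},
  {"offset":[-0.9,0.2,-0.7],"rotation":[0,0,0],"claw":0.35},
  {"offset":[-0.9,0.2,-0.7],"rotation":[0,0,0],"claw":0.35},
  {"offset":[-0.9,0.2,-0.7],"rotation":[0,0,0],"claw":0.35},
  {"offset":[-0.9,0.2,-0.7],"rotation":[0,0,0],"claw":0.35},
  {"offset":[-0.9,0.2,-0.7],"rotation":[0,0,0],"claw":0.35},
])

```text
clock: 35.88
tcp_pos: [0.4949, 0.0547, 0.2327]
orientation: [1.885, 2.512, 0.001]
contact_force: [-0.3, 0.7, -0.1]
grip_width: 0.0301
gripper_force: 0.0
```

```bash
python3 - <<'E'
from h import *
ims=[]
for n in('scene','wrist'):
    d=f(n);W=cloud(d);fr=d['frame'].astype(int);ims.append(d['frame'])
    y=(fr[...,0]-fr[...,2]>35)&(W[...,0]>.37)&(W[...,0]<.49)&(W[...,1]>.09)&(W[...,1]<.26)&(W[...,2]>.012)
    p=W[y]; print(n,len(p))
    if len(p)>20: print(cv2.minAreaRect((p[:,:2]*1000).astype(np.float32)),np.percentile(p[:,2],[10,50,90]))
    comps(W,d['frame'])
cv2.imwrite('pics/end.png',np.vstack([cv2.resize(ims[0][120:280,180:436],(480,300)),cv2.resize(ims[1],(480,300))])[...,::-1])
E
for a in ".621 .184 .022" ".632 .1345 .025" ".487 .365 .035" ".544 .325 .03"; do python3 chk.py $a scene wrist; done
```

```text
scene 191
((426.5193176269531, 178.56796264648438), (21.582801818847656, 105.69872283935547), 16.193214416503906) [0.01360514 0.01801984 0.02116816]
[238 121] 552 rect [658.1 419.6] [44.8 64.5] 51.6 ztop 0.0728 topmid [0.6656 0.4277] rgb [179  58  55]
[224 159] 807 rect [513. 347.] [ 93.9 143.2] 54.8 ztop 0.0367 topmid [0.5153 0.3431] rgb [193 192 190]
[310 163] 727 rect [629.3 154.8] [ 72.2 110.9] 12.6 ztop 0.0381 topmid [0.6283 0.154 ] rgb [192 192 190]
[264 172] 196 rect [514.8 210.5] [32.9 30.3] 4.9 ztop 0.0407 topmid [0.5173 0.2131] rgb [ 89 169 105]
[292 183] 206 rect [516.3 126.9] [32.  27.4] 87.4 ztop 0.0406 topmid [0.5179 0.1281] rgb [ 90 184 179]
[252 198] 593 rect [429.6 177.5] [ 53.4 135.2] 15.4 ztop 0.0206 topmid [0.4264 0.1783] rgb [213 205 190]
[311 208] 203 rect [448.2  25.2] [20.9 22.9] 31.8 ztop 0.0655 topmid [0.4493 0.0262] rgb [77 76 74]
[378 215] 289 rect [538.6 -95.7] [47.6 45.7] 66.1 ztop 0.0216 topmid [ 0.5402 -0.094 ] rgb [214 211 204]
[426 237] 66 rect [ 483.6 -231. ] [14.8 20.7] 44.2 ztop 0.0670 topmid [ 0.4809 -0.2332] rgb [159 156 150]
[431 261] 157 rect 
[... 658 characters left out ...]
97] 696 rect [517.8 132.6] [32.6 30.4] 74.6 ztop 0.0406 topmid [0.5186 0.1322] rgb [ 82 202 200]
[272 172] 523 rect [450.6  32.2] [20.5 26.7] 76.1 ztop 0.0654 topmid [0.45   0.0304] rgb [88 87 86]
[319 278] 847 rect [539.7 -88.9] [45.7 47.3] 58.2 ztop 0.0204 topmid [ 0.5403 -0.09  ] rgb [235 234 231]
scene 75 top z 0.0369 mid [0.6211 0.1793] all [0.6211 0.1798]
wrist 497 top z 0.0364 mid [0.6218 0.1841] all [0.6207 0.184 ]
scene 141 top z 0.0444 mid [0.6305 0.1316] all [0.6295 0.1324]
wrist 799 top z 0.0444 mid [0.6314 0.137 ] all [0.6294 0.1369]
scene 129 top z 0.0355 mid [0.4871 0.362 ] all [0.4871 0.3617]
wrist none
scene 131 top z 0.0419 mid [0.5463 0.3251] all [0.5452 0.3244]
wrist none
```

View pics/end.png

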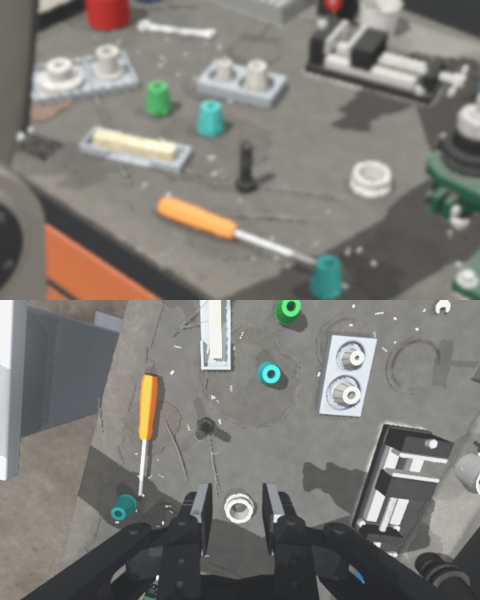

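All five parts are seated in their places: flange and bushing in the tray (60,70)/(107,60), collets in the rack (225,70)/(256,73), bar in the trough (135,143). The bolt (246,170) and the nut (371,178) have not moved. Handing in.

```bash
python3 -c "from bench import hand_in; print(hand_in())"
```

```text
the job is handed in; nothing more can be done
None
```

The job is handed in at about 36 s on the clock: the final camera check showed all five parts seated on the floors of their places and the nut and bolt where they started, but the hand-in returned no verdict.

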